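Take apart a stack of small AV boxes and set each in its own cradle

TASK

The small AV boxes stacked on the bench run hot: take the stack apart from the top down, one box at a time, and set each box into the steel cradle that is marked with the same colour of tape. Each must lie flat and straight between the cradle's two lips, over the middle of the plate, with its taped front end towards the cradle's tape. Set them down gently without letting any box fall, and leave the power adapter and the roll of tape where they are.

Things in the scene. Friction and masses are not known exactly. Their poses are not given: they have to be found in the camera images.
- injector_center (a point): Power injector, the bottom box of the stack: black plastic, two network sockets in its front end, a 19 mm strip of red tape across the top of its front end. Loose box 140 long (x), 66 wide (y), 30 mm high. Point: its centre, half-way up; x axis from the taped front end to the rear, z up. It stands on the bench.
- isolator_center (a point): Audio isolator, second from the bottom: bare aluminium, two round audio sockets in its front end, a 19 mm strip of yellow tape across the top of its front end. Loose box 116 long (x), 62 wide (y), 28 mm high. Point: its centre, half-way up; x axis from the taped front end to the rear, z up. It lies loose, a little crooked, on the longer box below, which shows about 24 mm of its front end.
- converter_center (a point): Media converter, third from the bottom: white painted steel, network sockets in its front end, a 19 mm strip of blue tape across the top of its front end. Loose box 92 long (x), 58 wide (y), 25 mm high. Point: its centre, half-way up; x axis from the taped front end to the rear, z up. It lies loose, a little crooked, on the longer box below, which shows about 24 mm of its front end.
- extractor_center (a point): Audio extractor, the top box of the stack: grey plastic, a red and a white socket in its front end, a 19 mm strip of green tape across the top of its front end. Loose box 68 long (x), 54 wide (y), 24 mm high. Point: its centre, half-way up; x axis from the taped front end to the rear, z up. It lies loose, a little crooked, on the longer box below, which shows about 24 mm of its front end.
- cradle_red_tape (a point): Fixed dark steel cradle: plate 3 mm thick, 74 mm wide, long sides open, an upturned lip (3 mm thick, 8 mm above the plate) at front and rear, 160 mm clear between the lips; red tape on the apron before the front lip. Point: middle of the tape, on the plate's top face; x axis from tape to rear lip, z up. Middle of the seat: 95 mm along +x, same height.
- cradle_yellow_tape (a point): Fixed dark steel cradle: plate 3 mm thick, 70 mm wide, long sides open, an upturned lip (3 mm thick, 8 mm above the plate) at front and rear, 136 mm clear between the lips; yellow tape on the apron before the front lip. Point: middle of the tape, on the plate's top face; x axis from tape to rear lip, z up. Middle of the seat: 83 mm along +x, same height.
- cradle_blue_tape (a point): Fixed dark steel cradle: plate 3 mm thick, 66 mm wide, long sides open, an upturned lip (3 mm thick, 8 mm above the plate) at front and rear, 112 mm clear between the lips; blue tape on the apron before the front lip. Point: middle of the tape, on the plate's top face; x axis from tape to rear lip, z up. Middle of the seat: 71 mm along +x, same height.
- cradle_green_tape (a point): Fixed dark steel cradle: plate 3 mm thick, 62 mm wide, long sides open, an upturned lip (3 mm thick, 8 mm above the plate) at front and rear, 88 mm clear between the lips; green tape on the apron before the front lip. Point: middle of the tape, on the plate's top face; x axis from tape to rear lip, z up. Middle of the seat: 59 mm along +x, same height.
- adapter_center (a point): Bystander: loose black plug-in power adapter, 46 x 74 mm and 30 mm high, with two 19 mm pins at its +y end, lying beyond the work. Point: its centre, 15 mm above the bench.
- tape_roll_center (a point): Bystander: loose roll of white tape lying flat, 68 mm across, 19 mm high, beyond the work. Point: its centre, half-way up.

How it is judged:
On the way, in this order (a step that is already met when the one before it is completed fails the run):
1. the extractor lies in the green cradle, let go and at rest (x of extractor_center in the frame of cradle_green_tape between 0.048 and 0.07 m and y of extractor_center in the frame of cradle_green_tape between -0.012 and 0.012 m and z of extractor_center in the frame of cradle_green_tape between 0.009 and 0.015 m and angle between the x axis of extractor_center and the x axis of cradle_green_tape, either way round below 0.17 rad and x of cradle_green_tape in the frame of extractor_center below -0.02 m and angle between extractor_center's own z axis and vertical below 0.05 rad and contact force between the fingers and extractor below 0.1 N and linear speed of extractor below 0.01 m/s and angular speed of extractor below 0.1 rad/s), for 0.2 s.
2. the converter lies in the blue cradle, let go and at rest (x of converter_center in the frame of cradle_blue_tape between 0.06 and 0.082 m and y of converter_center in the frame of cradle_blue_tape between -0.012 and 0.012 m and z of converter_center in the frame of cradle_blue_tape between 0.0095 and 0.0155 m and angle between the x axis of converter_center and the x axis of cradle_blue_tape, either way round below 0.17 rad and x of cradle_blue_tape in the frame of converter_center below -0.02 m and angle between converter_center's own z axis and vertical below 0.05 rad and contact force between the fingers and converter below 0.1 N and linear speed of converter below 0.01 m/s and angular speed of converter below 0.1 rad/s), for 0.2 s.
3. the isolator lies in the yellow cradle, let go and at rest (x of isolator_center in the frame of cradle_yellow_tape between 0.072 and 0.094 m and y of isolator_center in the frame of cradle_yellow_tape between -0.012 and 0.012 m and z of isolator_center in the frame of cradle_yellow_tape between 0.011 and 0.017 m and angle between the x axis of isolator_center and the x axis of cradle_yellow_tape, either way round below 0.17 rad and x of cradle_yellow_tape in the frame of isolator_center below -0.02 m and angle between isolator_center's own z axis and vertical below 0.05 rad and contact force between the fingers and isolator below 0.1 N and linear speed of isolator below 0.01 m/s and angular speed of isolator below 0.1 rad/s), for 0.2 s.
4. the injector lies in the red cradle, let go and at rest (x of injector_center in the frame of cradle_red_tape between 0.084 and 0.106 m and y of injector_center in the frame of cradle_red_tape between -0.012 and 0.012 m and z of injector_center in the frame of cradle_red_tape between 0.012 and 0.018 m and angle between the x axis of injector_center and the x axis of cradle_red_tape, either way round below 0.17 rad and x of cradle_red_tape in the frame of injector_center below -0.02 m and angle between injector_center's own z axis and vertical below 0.05 rad and contact force between the fingers and injector below 0.1 N and linear speed of injector below 0.01 m/s and angular speed of injector below 0.1 rad/s), for 0.2 s.
At the end, for the whole second after the job is handed in: Every box lies flat in the cradle of its own tape colour (height within 3 mm, tilt under 0.05 rad), centre within 11 mm lengthwise and 12 mm sideways of the seat's middle, within 0.17 rad of straight, taped end to the cradle's tape; all are let go and at rest (all of step 1 and all of step 2 and all of step 3 and all of step 4); the robot touches nothing.
It fails at once if a box is let fall (faster than 0.6 m/s while the fingers do not touch it) ((contact force between the fingers and extractor below 0.1 N and linear speed of extractor above 0.6 m/s) or (contact force between the fingers and converter below 0.1 N and linear speed of converter above 0.6 m/s) or (contact force between the fingers and isolator below 0.1 N and linear speed of isolator above 0.6 m/s) or (contact force between the fingers and injector below 0.1 N and linear speed of injector above 0.6 m/s)).
It fails at once if the adapter is shifted by more than 15 mm (distance of adapter_center from where it was at the start of the episode above 0.015 m).
It fails at once if the tape roll is shifted by more than 15 mm (distance of tape_roll_center from where it was at the start of the episode above 0.015 m).
It also fails if it takes over 128 s, if anything falls off the work surface, if the arm or the gripper's body presses on something with over 40 N, if the wrist force passes 120 N, or if a joint passes its speed limit or range.

ROBOT

A 6-joint arm with a two-finger parallel gripper is mounted at the origin on the work surface. World frame = base frame: x ahead of the robot, y to its left, z up, the work surface at z = 0. Lengths are in m, angles in rad, forces in N, time in s.
With the tool pointing down it reaches from about 0.275 to 0.75 m from the base axis. Payload 10.2 kg.
Tool frame: the origin (TCP) lies at the centre of the arm's flange, where the gripper is bolted on; the fingertips stand 166 mm ahead of it and the grasp point (between the pads) lies grasp_offset ahead of it (grasp_offset is the distance from the TCP to the grasp point, in m); x points along the fingers, y is the direction in which the jaws open and shut, and the axes are right-handed (so a half turn about x gives the same grasp; the last joint's range is limited). The gripper opens to 88 mm and grips with 3 to 60 N. Pads are 18 mm wide; open, the fingers measure 123 mm over their backs; the gripper's body (75 mm by 187 mm) begins 45 mm behind the grasp point.
Start: joints at [0.908, 0.313, 1.498, -0, 1.331, -0.223], TCP at [0.224, 0.475, 0.405] pointing down, gripper open.
Joint ranges: [-2.94, 2.94], [-0.97, 2.17], [0.19, 2.56], [-1.23, 4.37], [0.02, 3.11], [-2.88, 2.88]. Speed limits (rad/s): [2.39, 2.39, 3.01, 3.14, 3.14, 3.14].

INTERFACE

Orientations are given as a rotation vector (axis times angle).
In Python, from rig import * gives the robot as it stands. The module is installed in compiled form; this text tells all that it offers.
- The arm moves only by the tool jog_arm, never from a script. Its arguments are lists of equal length, an entry for each row: "offset": the shift along the tool's x, y, z in mm, a list of three; "twist": the turn about the tool's x in rad; "fingers": the closure, from -1 (fully open) to 1 (shut), so that 0 is half open. A call has 1 to 5 rows; each row shifts and turns the pose as measured when the row begins, along the tool's axes as they then stand; what a row does not reach is not made up. A row lasts 1/10 s, in which the tool goes at most 50 mm and 8.59 degrees, less where a joint would pass 70% of its speed; a pose out of reach is approached as far as the arm can. A call is refused whole if a number of a shift passes 50 or a number of a turn 0.15, either way. A call with a gripper value outside its range is refused whole. The fingers move at their own pace and stop on an object; the grip force is fixed at half the most. Time passes only in rows, so rows that do not move let the fingers close. It gives the time, the measured TCP pose, the force and the opening at its end, in the units of the state.
- sense(): the state, without advancing time (a new reading comes with each control period).
- grab_frame(name): name is "side" or "top"; returns a dict with "pixels" (384x512x3 uint8, red, green, blue), "z_map" (384x512 float32, m along the optical axis (not along the pixel's ray), 0 where there is no reading), "fx", "fy", "cx", "cy" (pixels), "pose" (4x4, takes a point from camera to world coordinates). Camera axes: x right, y down, z forward; pixel columns grow to the right and rows downward; lengths in m; the calibration is good to about 2 mm. A picture is of the moment at which its call begins.
- finish_job(): hands the job in, once; it reports no verdict.
Trained networks look in a picture, given as the dict that the camera call returned (one of the last four; its "shot" number tells which), for a name from the list of things; names that differ only in an ending like _2 or _b are one class to them, and where a whole thing is asked for, a point or a joint stands for the part that bears it (a point fixed in the world has none). Each returns a list of dicts, best first, with "p" (0 to 1); they miss things now and then, are a little off and sometimes report something else, mostly with a low value. They report only what shows in the picture. A call takes as long as a camera call.
- recognise(picture, thing): "point" ([x, y, z] in m, in the coordinates of the camera as it stood for that picture, good to about 4 mm: the middle of the surface that is visible of it).
The state is a dict: "clock": time; "q": joint angles; "qvel": joint speeds; "effort": joint torques, N m; "eef_pos": TCP position; "orientation": TCP orientation; "ft_force": force on the tool from outside, world axes, zero at the start; "moment": the same for the moment, N m; "finger_gap": finger opening in m.
Only numpy, scipy, OpenCV 4.12 (cv2) and the standard library are available. Lean on these libraries where they do the work, as an engineer would, in place of code of your own. Each camera call takes 0.05 s, during which the arm holds its last target.

## Working session

There is one attempt and no reset: what is moved stays moved. The work goes in short steps, Python scripts to look and compute and a tool call to move; the robot and the scene stay as the last step left them, time stands still between calls to the robot, and variables do not carry over. Pictures are saved under pics/ and viewed, and the job is handed in when it is done.

Besides the shell and the picture viewer there is one more tool, called after ">>>" by a JSON object that holds its "method" and its "body". jog_arm: Moves the arm, as the interface text tells. Its arguments: {"type":"object","properties":{"offset":{"type":"array","items":{"type":"array","items":{"type":"number"}}},"twist":{"type":"array","items":{"type":"number"}},"fingers":{"type":"array","items":{"type":"number"}}},"required":["offset","twist","fingers"]}

```bash
mkdir -p pics; python3 - <<'E'
from rig import *
import cv2
s=sense(); print(s)
for n in("top","side"):
    f=grab_frame(n); cv2.imwrite(f"pics/{n}0.png",f["pixels"][:,:,::-1]); print(n,f["fx"],f["fy"],f["cx"],f["cy"],f["pose"].round(4).tolist())
    for t in ["injector_center","isolator_center","converter_center","extractor_center","cradle_red_tape","cradle_yellow_tape","cradle_blue_tape","cradle_green_tape","adapter_center","tape_roll_center"]:
        for d in recognise(f,t)[:2]:
            p=f["pose"]@[*d["point"],1]; print(t,round(d["p"],2),p[:3].round(3))
E
```

```text
{'clock': 0.0, 'q': array([ 9.07599780e-01,  3.13440007e-01,  1.49846843e+00, -2.29994791e-05,
        1.33103872e+00, -2.23434473e-01]), 'qvel': array([-0.00014887, -0.00129177,  0.00126846,  0.00115894,  0.00026358,
       -0.00142369]), 'effort': array([ 3.78357909e-04, -4.02203357e+01, -2.52273452e+01,  6.95584947e-02,
        3.52099934e-02, -1.50548367e-04]), 'eef_pos': array([0.22350265, 0.47499364, 0.40415425]), 'orientation': array([ 0.34393124,  1.54370586, -0.34588126]), 'ft_force': array([0.08599497, 0.39024945, 0.5031162 ]), 'moment': array([-0.00824467,  0.06149111,  0.01852896]), 'finger_gap': 0.08797800238353232}
top 346.57052661118996 346.57052661118996 257.5155039072116 194.48873362885118 [[0.014, -0.9856, 0.1685, 0.395], [-0.9998, -0.0157, -0.0086, -0.0179], [0.0111, -0.1684, -0.9857, 1.1135], [0.0, 0.0, 0.0, 1.0]]
injector_center 0.59 [ 0.501 -0.38   0.035]
isolator_center 0.68 [ 0.517 -0.383  0.06 ]
converter_center 0.63 [ 0.538 -0.392  0.086]
extractor_center 0.61 [ 0.582 -0.399  0.109]
cradle_red_tape 0.59 [0.579 0.21  0.007]
cradle_yellow_tape 0.78 [0.445 0.39
[... 216 characters left out ...]
92  0.021]
side 403.46915734355656 403.46915734355656 256.8817101375858 195.42271380173327 [[-0.9985, -0.0473, 0.0264, 0.5348], [-0.0528, 0.7399, -0.6706, 0.8101], [0.0122, -0.671, -0.7414, 1.0066], [0.0, 0.0, 0.0, 1.0]]
injector_center 0.84 [ 0.538 -0.373  0.023]
isolator_center 0.49 [ 0.55  -0.377  0.047]
converter_center 0.67 [ 0.546 -0.378  0.076]
extractor_center 0.81 [ 0.583 -0.386  0.104]
extractor_center 0.48 [0.584 0.214 0.002]
cradle_red_tape 0.57 [0.587 0.214 0.001]
cradle_yellow_tape 0.66 [0.451 0.403 0.007]
cradle_blue_tape 0.8 [0.474 0.009 0.004]
cradle_green_tape 0.62 [ 0.512 -0.201 -0.   ]
adapter_center 0.69 [ 0.746 -0.028  0.031]
tape_roll_center 0.76 [ 0.735 -0.283  0.023]
```

View pics/top0.png

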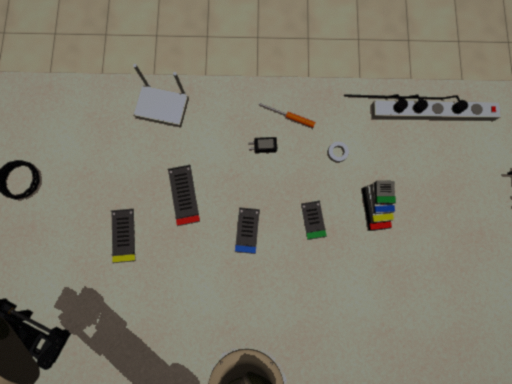

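View pics/side0.png

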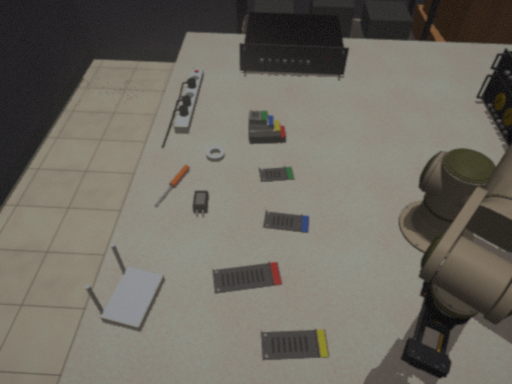

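```bash
python3 - <<'E'
from rig import *
from scipy.spatial.transform import Rotation as R
print(R.from_rotvec(sense()["orientation"]).as_matrix().round(3))
import rig; print([n for n in dir(rig) if not n.startswith('__')])
print({n:getattr(rig,n) for n in dir(rig) if 'grasp' in n.lower()})
E
```

```text
[[ 0.     0.426  0.905]
 [ 0.     0.905 -0.426]
 [-1.     0.     0.   ]]
['Unreachable', 'finish_job', 'grab_frame', 'grasp_offset', 'recognise', 'sense']
{'grasp_offset': 0.1473}
```

```bash
cat > h.py <<'E'
from rig import *
import cv2, numpy as np
from scipy.spatial.transform import Rotation as R
def cloud(f):
    h,w=f["z_map"].shape; v,u=np.mgrid[:h,:w]; z=f["z_map"]
    P=np.stack([(u-f["cx"])/f["fx"]*z,(v-f["cy"])/f["fy"]*z,z,np.ones_like(z)],-1)
    return (P@f["pose"].T)[...,:3]
def hsv(f): return cv2.cvtColor(f["pixels"],cv2.COLOR_RGB2HSV)
def tapemask(f,c):
    H=hsv(f).astype(int); h,s,v=H[...,0],H[...,1],H[...,2]
    ok=(s>120)&(v>60)
    return ok&{'red':(h<8)|(h>172),'yellow':(h>20)&(h<35),'green':(h>45)&(h<85),'blue':(h>100)&(h<130)}[c]
E
python3 - <<'E'
from h import *
fs={n:grab_frame(n) for n in("top","side")}
T={'red':(.582,.212),'yellow':(.448,.40),'blue':(.473,.006),'green':(.509,-.205)}
for n,f in fs.items():
    C=cloud(f); np.savez(f"pics/{n}.npz",C=C,rgb=f["pixels"])
    bz=C[(abs(C[...,0]-.6)<.05)&(abs(C[...,1]-.1)<.04)][:,2]; print(n,'bench z',np.median(bz),bz.std())
    for c,(x,y) in T.items():
        near=np.hypot(C[...,0]-x,C[...,1]-y)<.06
        p=C[near&tapemask(f,c)]
        (a,b),sz,an=cv2.minAreaRect((p[:,:2]*1000).astype(np.float32)); print(c,'tape n',len(p),p.mean(0).round(4),'rect',np.round((a,b),1),np.round(sz,1),round(an,1), 'zmed',np.median(p[:,2]).round(4))
        V=hsv(f)[...,2]
        m=(np.hypot(C[...,0]-x-.08,C[...,1]-y)<.13)&(V<105)&(C[...,2]<.03)
        m|=near&tapemask(f,c)
        k,l=cv2.connectedComponents(m.astype(np.uint8)); 
        i=1+np.argmax([(l==j).sum() for j in range(1,k)]); p=C[l==i]
        (a,b),sz,an=cv2.minAreaRect((p[:,:2]*1000).astype(np.float32)); print('   whole',len(p),np.round((a,b),1),np.round(sz,1),round(an,1),np.median(p[:,2]).round(4))
    im=f["pixels"][:,:,::-1]
    crop=im[150:280,100:420] if n=="top" else im[90:370,190:350]
    cv2.imwrite(f"pics/{n}c.png",cv2.resize(crop,None,fx=2.5 if n=="top" else 2.1,fy=2.5 if n=="top" else 2.1,interpolation=cv2.INTER_CUBIC))
    s=im[165:240,345:415] if n=="top" else im[100:150,235:300]
    cv2.imwrite(f"pics/{n}s.png",cv2.resize(s,None,fx=8,fy=8,interpolation=cv2.INTER_CUBIC)[:600])
E
```

```text
top bench z 0.0003024884171076714 0.0020842370042584656
red tape n 0 [nan nan nan] rect [0. 0.] [0. 0.] 0.0 zmed nan
   whole 1017 [604.3 218.3] [149.1  76.5] 12.1 0.0033
yellow tape n 0 [nan nan nan] rect [0. 0.] [0. 0.] 0.0 zmed nan
   whole 946 [465.  399.9] [133.9  72.4] 7.1 0.0033
blue tape n 28 [0.4179 0.0102 0.0037] rect [417.7  11.6] [47.7  5.8] 86.0 zmed 0.0041
   whole 786 [478.3   4.5] [ 67.4 128.1] 85.1 0.0035
green tape n 94 [ 0.4601 -0.2141  0.0039] rect [ 459.4 -214.8] [18.5 56.2] 9.3 zmed 0.0039
   whole 690 [ 507.9 -207.7] [116.4  65.3] 11.3 0.0036
side bench z -0.0004099225404771145 0.00196202806541482
red tape n 0 [nan nan nan] rect [0. 0.] [0. 0.] 0.0 zmed nan
   whole 1188 [603.4 218.6] [147.5  76.7] 12.2 0.0028
yellow tape n 2 [0.3897 0.3906 0.003 ] rect [389.7 390.6] [3.2 0. ] -95.9 zmed 0.003
   whole 1465 [465.5 401.2] [135.6  72.5] 6.4 0.0026
blue tape n 24 [0.418  0.0118 0.0026] rect [417.6  12.9] [48.7  6. ] 84.5 zmed 0.0025
   whole 649 [478.3   6.4] [ 69.6 127.8] 85.1 0.0024
green tape n 5 [ 0.4641 -0.2285  0.0025] rect [ 462.9 -226. ] [ 3.4 19.7] 10.6 zmed 0.0022
   whole 390 [ 512.9 -203.9] [109.9  66.9] 10.4 0.0027<stdin>:10: RuntimeWarning: Mean of empty slice.
  ret = um.true_divide(
  return _methods._mean(a, axis=axis, dtype=dtype,
  ret = ret.dtype.type(ret / rcount)
```

View pics/tops.png

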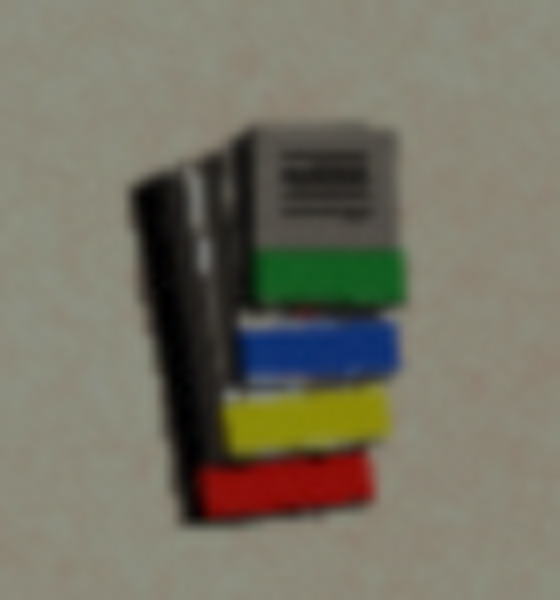

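View pics/sides.png

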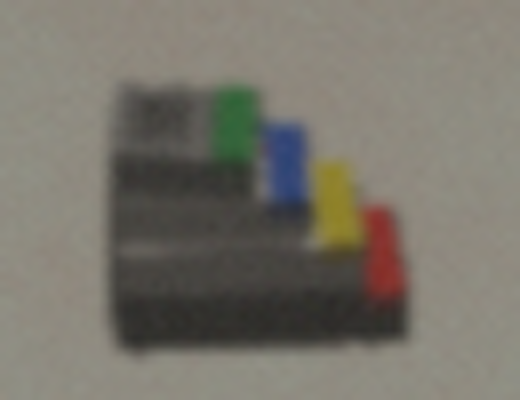

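View pics/topc.png

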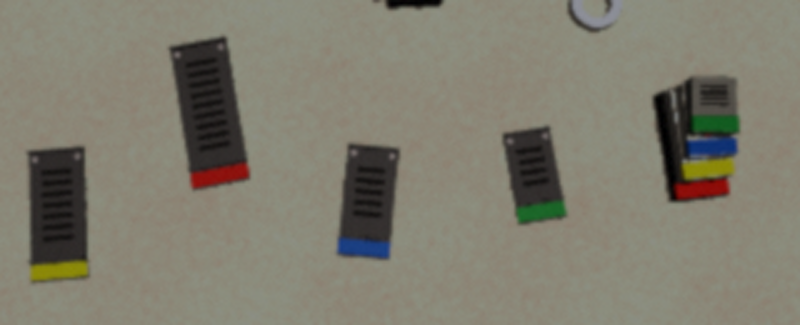

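```bash
cat > m.py <<'E'
from h import *
cv2.setNumThreads(1)
def ang(an,sz,long_=True):
    # direction (deg) of the long or short side nearest to +x
    a=an if (sz[0]>=sz[1])==long_ else an+90
    return (a+90)%180-90
def rect(p):
    (a,b),sz,an=cv2.minAreaRect((p[:,:2]*1000).astype(np.float32)); return np.array([a,b]),np.array(sz),an
def pca(p):
    q=p[:,:2]-p[:,:2].mean(0); u,s,v=np.linalg.svd(q,full_matrices=False); return v
E
python3 - <<'E'
from m import *
T={'red':(.582,.212,190),'yellow':(.448,.40,166),'blue':(.473,.006,142),'green':(.509,-.205,118)}
S=[('green',.109),('blue',.085),('yellow',.058),('red',.03)]
for n in("top","side"):
    d=np.load(f"pics/{n}.npz"); C=d["C"]; f={"pixels":d["rgb"]}; V=hsv(f)[...,2]
    for c,(x,y,L) in T.items():
        t=tapemask(f,c)&(np.hypot(C[...,0]-x,C[...,1]-y)<.14)&(C[...,2]<.015)
        m=t|((np.hypot(C[...,0]-x,C[...,1]-y)<.12)&(V<100)&(C[...,2]<.02))
        m=cv2.morphologyEx(m.astype(np.uint8),cv2.MORPH_CLOSE,np.ones((3,3)))
        k,l=cv2.connectedComponents(m); i=1+np.argmax([(l==j).sum() for j in range(1,k)])
        w=C[l==i]; p=C[t]; ct,sz,an=rect(w); tc,ts,ta=rect(p); v=pca(w)[0]; v*=np.sign(v[0])
        print(n,c,'tape',len(p),(p.mean(0)*1000).round(1),tc.round(1),ts.round(1),round(ang(ta,ts,False),1),'| whole',len(w),w[:,:2].mean(0).round(4)*1000,ct.round(1),sz.round(1),round(ang(an,sz),1),'pca',np.degrees(np.arctan2(v[1],v[0])).round(1), 'z',np.median(w[:,2]).round(4))
    near=(abs(C[...,0]-.56)<.12)&(abs(C[...,1]+.39)<.1)
    for c,z in S:
        p=C[near&tapemask(f,c)&(abs(C[...,2]-z)<.008)]
        if len(p)<5: print(c,len(p)); continue
        tc,ts,ta=rect(p); print(n,'box',c,len(p),(p.mean(0)*1000).round(1),tc.round(1),ts.round(1),round(ang(ta,ts,False),1),'z',np.median(p[:,2]).round(4))
    for z0,z1 in((.098,.115),):
        p=C[near&(C[...,2]>z0)&(C[...,2]<z1)]; c,s,a=rect(p); v=pca(p)[0];v*=np.sign(v[0]); print(n,'toplayer',len(p),p.mean(0).round(4),c.round(1),s.round(1),round(ang(a,s),1),np.degrees(np.arctan2(v[1],v[0])).round(1))
E
```

```text
top red tape 159 [499.7 196.4   3.6] [499.7 196.4] [21.9 76.2] 11.1 | whole 1359 [579.8 211.9] [505.9 155.7] [386.1 144.4] 36.9 pca 15.3 z 0.0034
top yellow tape 159 [377.2 390.9   3.8] [377.2 391.4] [21.7 70. ] 5.9 | whole 1193 [447.1 397.5] [461.8 212.9] [167.3 450.5] -85.8 pca 7.0 z 0.0034
top blue tape 128 [410.6   9.7   3.9] [410.7   9.7] [63.6 19.6] -3.9 | whole 933 [468.8   4.8] [469.7   5.1] [ 67.5 145.2] -4.7 pca -4.5 z 0.0036
top green tape 108 [ 459.4 -215.6    3.9] [ 459.5 -215.6] [18.5 57.8] 9.3 | whole 724 [ 504.8 -206.6] [ 483.9 -121.8] [122.5 244.5] -76.0 pca 4.8 z 0.0036
top box green 120 [ 559.4 -404.5  108.1] [ 559.2 -404.8] [18.8 51.7] 0.2 z 0.1082
top box blue 120 [ 534.9 -409.3   83.7] [ 535.6 -408.8] [18.6 56.8] 1.3 z 0.084
top box yellow 137 [ 511.1 -412.1   58.8] [ 510.5 -412.6] [21.6 61.9] 9.1 z 0.0589
top box red 142 [ 488.2 -413.1   31. ] [ 488.3 -414.2] [20.6 69.4] 6.8 z 0.0312
top toplayer 444 [ 0.5804 -0.4039  0.1071] [ 580.2 -405.1] [55.9 69. ] -0.5 2.8
side red tape 142 [502.4 199.    3. ] [502.4 198.6] [18.5 72.3] 12.4 | whole 1507 [585.2 218.3] [523
[... 205 characters left out ...]
ue tape 66 [413.5  12.3   2.7] [413.5  12.4] [55.  14.2] -5.5 | whole 710 [473.8  10.7] [505.9 390.9] [840.4 139.2] 85.0 pca 89.1 z 0.0025
side green tape 5 [ 464.1 -228.5    2.5] [ 462.9 -226. ] [ 3.4 19.7] 10.6 | whole 400 [ 511.2 -200.4] [492.8 282.6] [ 119.3 1051.5] -88.1 pca 85.1 z 0.0028
side box green 6 [ 563.  -404.8  107.1] [ 563.6 -405.4] [ 3.6 35.5] 2.2 z 0.1073
side box blue 21 [ 538.2 -407.8   82. ] [ 538.9 -406.7] [ 7.8 52. ] 1.7 z 0.0817
side box yellow 43 [ 512.9 -405.5   57.2] [ 514.1 -408. ] [18.6 58.5] 13.0 z 0.0571
side box red 37 [ 490.2 -408.5   29.6] [ 489.3 -411.2] [11.7 63.9] 0.9 z 0.0297
side toplayer 194 [ 0.5856 -0.3985  0.1055] [ 585.5 -399.2] [69.9 58.6] 4.5 2.1
```

>>> {"method": "jog_arm", "body": {"offset": [[0, 0, 0], [0, 0, 0], [0, 0, 0], [0, 0, 0]], "twist": [-0.15, -0.15, -0.14, 0], "fingers": [-1, -1, -1, -1]}}

```text
clock: 1.6
eef_pos: [0.2235, 0.475, 0.4047]
orientation: [-0.011, 1.571, 0.011]
ft_force: [0.2, 0.2, 0.1]
finger_gap: 0.088
```

```bash
cat >> h.py <<'E'
def st():
    s=sense(); M=R.from_rotvec(s["orientation"]).as_matrix(); p=s["eef_pos"]
    psi=np.degrees(np.arctan2(M[1,2],M[0,2])); 
    print('t',round(s["clock"],2),'tcp',(p*1000).round(1),'psi',psi.round(2),'tilt',np.degrees(np.arccos(-M[2,0])).round(2),'q',s["q"].round(2),'F',s["ft_force"].round(1),'gap',round(s["finger_gap"]*1000,1)); return p,M,psi
def to(x,y,z,yaw=None):
    "tool-axes shift in mm and twist to reach TCP x,y,z (mm), yaw deg"
    p,M,psi=st(); d=M.T@(np.array([x,y,z])-p*1000); print('shift',d.round(1),'twist',None if yaw is None else round(float(np.radians(psi-yaw)),3))
E
python3 -c "
from h import *
to(584,-402.5,320,2)"
```

```text
t 1.6 tcp [223.5 475.  404.7] psi 0.79 tilt 0.0 q [ 0.91  0.31  1.5  -0.    1.33 -0.68] F [0.2 0.2 0.1] gap 88.0
shift [  84.7 -882.4  348.3] twist -0.021
```

>>> {"method": "jog_arm", "body": {"offset": [[0, -40, 15], [0, -40, 15], [0, -40, 15], [0, -40, 15], [0, -40, 15]], "twist": [0, 0, 0, 0, 0], "fingers": [-1, -1, -1, -1, -1]}}

```text
clock: 2.1
eef_pos: [0.3002, 0.2721, 0.404]
orientation: [0.0, 1.57, 0.001]
ft_force: [0.5, 0.6, 1.0]
finger_gap: 0.0879
```

>>> {"method": "jog_arm", "body": {"offset": [[0, -40, 15], [0, -40, 15], [0, -40, 15], [0, -40, 15], [0, -40, 15]], "twist": [0, 0, 0, 0, 0], "fingers": [-1, -1, -1, -1, -1]}}

```text
clock: 2.6
eef_pos: [0.3742, 0.063, 0.4051]
orientation: [0.018, 1.566, -0.015]
ft_force: [0.9, 1.8, 0.6]
finger_gap: 0.0879
```

>>> {"method": "jog_arm", "body": {"offset": [[0, -40, 15], [0, -40, 15], [0, -40, 15], [0, -40, 15], [0, -40, 15]], "twist": [0, 0, 0, 0, 0], "fingers": [-1, -1, -1, -1, -1]}}

```text
clock: 3.1
eef_pos: [0.4437, -0.1488, 0.4063]
orientation: [0.036, 1.562, -0.035]
ft_force: [1.0, 0.9, 0.9]
finger_gap: 0.0885
```

```bash
python3 -c "
from h import *
to(584,-402.5,320,2)"
```

```text
t 3.1 tcp [ 443.7 -148.8  406.3] psi -2.6 tilt 0.47 q [-0.58  0.18  1.66  0.01  1.29 -2.1 ] F [1.  0.9 0.9] gap 88.5
shift [  87.3 -247.2  150.9] twist -0.08
```

>>> {"method": "jog_arm", "body": {"offset": [[0, -41, 25], [0, -41, 25], [0, -41, 25], [0, -41, 25], [0, -41, 25]], "twist": [-0.02, -0.02, -0.02, -0.02, -0.02], "fingers": [-1, -1, -1, -1, -1]}}

```text
clock: 3.6
eef_pos: [0.5677, -0.3651, 0.4077]
orientation: [-0.026, 1.561, 0.026]
ft_force: [1.1, 0.1, 0.6]
finger_gap: 0.0879
```

>>> {"method": "jog_arm", "body": {"offset": [[30, -20, 12], [20, -10, 6], [0, 0, 0]], "twist": [0, 0, 0], "fingers": [-1, -1, -1]}}

```text
clock: 3.9
eef_pos: [0.5886, -0.4007, 0.3535]
orientation: [-0.014, 1.561, 0.013]
ft_force: [-0.4, -0.2, -1.2]
finger_gap: 0.088
```

```bash
python3 -c "
from h import *
to(584,-402.5,320,2)
for n in('top','side'):
    f=grab_frame(n); im=f['pixels'][:,:,::-1]
    s=im[140:240,315:435] if n=='top' else im[40:160,200:330]
    cv2.imwrite(f'pics/{n}1.png',cv2.resize(s,None,fx=5,fy=5,interpolation=cv2.INTER_CUBIC)[:600])
"
```

```text
t 3.9 tcp [ 588.6 -400.7  353.5] psi 1.0 tilt 0.54 q [-0.76  0.78  0.88  0.01  1.47 -2.35] F [-0.4 -0.2 -1.2] gap 88.0
shift [33.5 -1.7 -4.9] twist -0.017
```

View pics/side1.png

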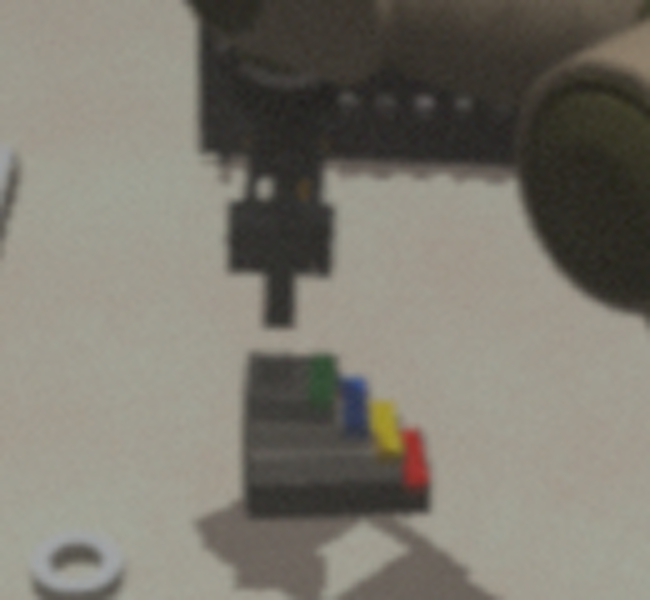

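View pics/top1.png

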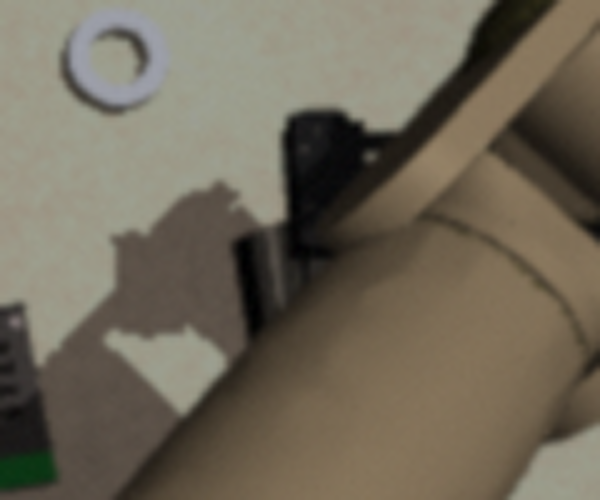

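>>> {"method": "jog_arm", "body": {"offset": [[30, -2, -5], [30, 0, 0], [25, 0, 0], [10, 0, 0], [0, 0, 0]], "twist": [-0.01, 0, 0, 0, 0], "fingers": [-1, -1, -1, -1, -1]}}

```text
clock: 4.5
eef_pos: [0.5849, -0.3985, 0.2713]
orientation: [-0.031, 1.547, 0.011]
ft_force: [0.1, -0.1, -0.4]
finger_gap: 0.0882
```

```bash
python3 -c "
from h import *
to(584,-402.5,254,2)
f=grab_frame('side'); im=f['pixels'][:,:,::-1]
s=im[60:160,210:310]
cv2.imwrite('pics/side2.png',cv2.resize(s,None,fx=6,fy=6,interpolation=cv2.INTER_CUBIC)[:600])
"
```

```text
t 4.5 tcp [ 584.9 -398.5  271.3] psi 1.55 tilt 1.53 q [-0.76  0.83  1.01  0.01  1.27 -2.36] F [ 0.1 -0.1 -0.4] gap 88.2
shift [17.3 -3.8 -1.4] twist -0.008
```

View pics/side2.png

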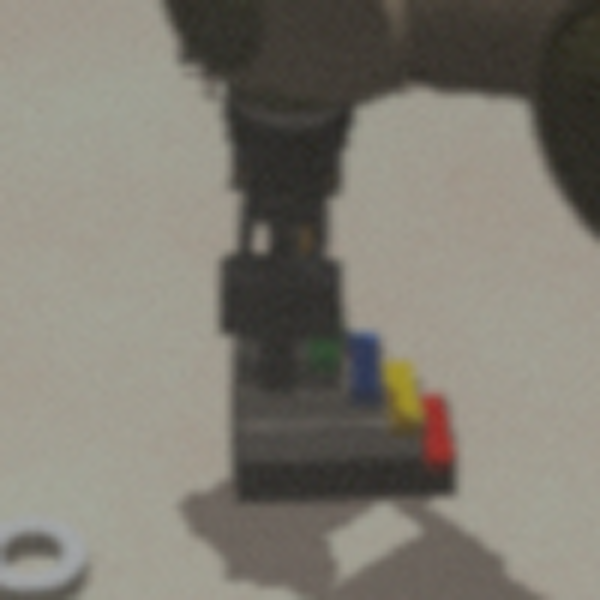

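>>> {"method": "jog_arm", "body": {"offset": [[5, -4, -1], [5, 0, 0], [5, 0, 0], [3, 0, 0]], "twist": [-0.01, 0, 0, 0], "fingers": [-1, -1, -1, -1]}}

```text
clock: 4.95
eef_pos: [0.585, -0.4034, 0.2586]
orientation: [-0.045, 1.541, 0.014]
ft_force: [0.1, 0.5, 0.8]
finger_gap: 0.0879
```

```bash
python3 -c "
from h import *
to(584,-402.5,254,2)
print(st()[1].round(4))
"
```

```text
t 4.95 tcp [ 585.  -403.4  258.6] psi 2.17 tilt 2.06 q [-0.77  0.85  1.02  0.01  1.24 -2.38] F [0.1 0.5 0.8] gap 87.9
shift [ 4.5  1.  -1.1] twist 0.003
t 4.95 tcp [ 585.  -403.4  258.6] psi 2.17 tilt 2.06 q [-0.77  0.85  1.02  0.01  1.24 -2.38] F [0.1 0.5 0.8] gap 87.9
[[ 0.0302 -0.0372  0.9989]
 [-0.0196  0.9991  0.0378]
 [-0.9994 -0.0207  0.0294]]
```

>>> {"method": "jog_arm", "body": {"offset": [[0, 0, 0], [0, 0, 0], [0, 0, 0], [0, 0, 0], [0, 0, 0]], "twist": [0, 0, 0, 0, 0], "fingers": [-1, -1, -1, -1, -1]}}

```text
clock: 5.45
eef_pos: [0.585, -0.4034, 0.2584]
orientation: [-0.045, 1.541, 0.014]
ft_force: [-0.3, 0.9, 1.2]
finger_gap: 0.0883
```

```bash
cat >> h.py <<'E'
def to(x,y,z,yaw=None):
    "shift/twist to bring the GRASP point to x,y,z (mm)"
    p,M,psi=st(); a=M[:,0]; g=p*1000+147.3*a; d=M.T@(np.array([x,y,z])-g)
    th=np.arctan2(p[1],p[0]); er=np.array([np.cos(th),np.sin(th),0]); et=np.array([-er[1],er[0],0])
    print('grasp',g.round(1),'lean out/ccw deg',np.degrees([a@er,a@et]).round(2),'q235',round(float(sense()["q"][[1,2,4]].sum()),4))
    print('shift',d.round(1),'twist',None if yaw is None else round(float(np.radians(psi-yaw)),3))
E
python3 -c "
from h import *
to(584,-402.5,106.7,2)
"
```

```text
t 5.45 tcp [ 585.  -403.4  258.4] psi 2.16 tilt 2.04 q [-0.77  0.85  1.02  0.01  1.24 -2.38] F [-0.3  0.9  1.2] gap 88.3
grasp [ 589.4 -406.2  111.2] lean out/ccw deg [2.04 0.06] q235 3.1067
shift [ 4.2  4.  -5.4] twist 0.003
```

>>> {"method": "jog_arm", "body": {"offset": [[-5, 2, -2], [-5, 2, -2], [-5, 0, -2], [-5, 0, 0], [-5, 0, 0]], "twist": [0, 0, 0, 0, 0], "fingers": [-1, -1, -1, -1, -1]}}

```text
clock: 5.95
eef_pos: [0.5775, -0.3986, 0.2853]
orientation: [-0.045, 1.541, 0.014]
ft_force: [-0.2, 0.2, 0.5]
finger_gap: 0.0883
```

```bash
python3 -c "
from h import *
to(584,-402.5,106.7,2)
"
```

```text
t 5.95 tcp [ 577.5 -398.6  285.3] psi 2.16 tilt 2.04 q [-0.77  0.8   1.03  0.01  1.28 -2.38] F [-0.2  0.2  0.5] gap 88.3
grasp [ 581.9 -401.4  138.1] lean out/ccw deg [2.04 0.06] q235 3.1066
shift [31.5 -0.5  1.2] twist 0.003
```

>>> {"method": "jog_arm", "body": {"offset": [[-20, 0, 0], [-20, 0, 0], [-20, 0, 0], [-20, 0, 0], [0, 0, 0]], "twist": [0, 0, 0, 0, 0], "fingers": [-1, -1, -1, -1, -1]}}

```text
clock: 6.45
eef_pos: [0.5748, -0.397, 0.3706]
orientation: [-0.046, 1.54, 0.012]
ft_force: [-0.1, -0.0, 0.2]
finger_gap: 0.0883
```

```bash
python3 -c "
from h import *
to(584,-402.5,106.7,2)
"
```

```text
t 6.45 tcp [ 574.8 -397.   370.6] psi 2.15 tilt 2.15 q [-0.77  0.73  0.93  0.01  1.44 -2.38] F [-0.1 -0.   0.2] gap 88.3
grasp [ 579.4 -400.   223.4] lean out/ccw deg [2.15 0.04] q235 3.1048
shift [ 1.168e+02 -1.000e-01  1.000e+00] twist 0.003
```

>>> {"method": "jog_arm", "body": {"offset": [[20, 0, 0], [20, 0, 0], [20, 0, 0], [0, 0, 0]], "twist": [0, 0, 0, 0], "fingers": [-1, -1, -1, -1]}}

```text
clock: 6.85
eef_pos: [0.5764, -0.398, 0.3067]
orientation: [-0.045, 1.54, 0.013]
ft_force: [-0.6, -0.5, 0.2]
finger_gap: 0.0884
```

```bash
python3 -c "
from h import *
to(584,-402.5,106.7,2)
"
```

```text
t 6.85 tcp [ 576.4 -398.   306.7] psi 2.15 tilt 2.1 q [-0.77  0.78  1.01  0.01  1.31 -2.38] F [-0.6 -0.5  0.2] gap 88.4
grasp [ 581.  -401.   159.5] lean out/ccw deg [2.1  0.05] q235 3.1057
shift [52.9 -0.5  1.4] twist 0.003
```

>>> {"method": "jog_arm", "body": {"offset": [[0, 0, -20], [0, 0, -20], [0, 0, -20], [0, 0, 0]], "twist": [0, 0, 0, 0], "fingers": [-1, -1, -1, -1]}}

```text
clock: 7.25
eef_pos: [0.515, -0.4, 0.3048]
orientation: [-0.046, 1.541, 0.014]
ft_force: [-0.4, 0.2, -0.7]
finger_gap: 0.0882
```

```bash
python3 -c "
from h import *
to(584,-402.5,106.7,2)
"
```

```text
t 7.25 tcp [ 515.  -400.   304.8] psi 2.21 tilt 2.06 q [-0.84  0.67  1.21  0.01  1.22 -2.45] F [-0.4  0.2 -0.7] gap 88.2
grasp [ 519.4 -402.9  157.6] lean out/ccw deg [2.05 0.18] q235 3.1069
shift [52.8 -1.  63. ] twist 0.004
```

>>> {"method": "jog_arm", "body": {"offset": [[0, 0, 20], [0, 0, 20], [0, 0, 20], [0, 0, 0]], "twist": [0, 0, 0, 0], "fingers": [-1, -1, -1, -1]}}

```text
clock: 7.65
eef_pos: [0.5783, -0.3976, 0.3093]
orientation: [-0.046, 1.538, 0.011]
ft_force: [-0.4, -0.5, -0.6]
finger_gap: 0.0882
```

```bash
python3 -c "
from h import *
to(584,-402.5,106.7,2)
"
```

```text
t 7.65 tcp [ 578.3 -397.6  309.3] psi 2.13 tilt 2.27 q [-0.77  0.78  1.    0.01  1.32 -2.38] F [-0.4 -0.5 -0.6] gap 88.2
grasp [ 583.2 -400.8  162.1] lean out/ccw deg [2.27 0.06] q235 3.1027
shift [55.4 -0.5 -1.1] twist 0.002
```

>>> {"method": "jog_arm", "body": {"offset": [[0, 0, 0], [0, 0, 0]], "twist": [0.05, 0], "fingers": [-1, -1]}}

```text
clock: 7.85
eef_pos: [0.5787, -0.3973, 0.3093]
orientation: [-0.006, 1.537, -0.027]
ft_force: [0.2, -0.3, -0.0]
finger_gap: 0.0882
```

```bash
python3 -c "
from h import *
to(584,-402.5,106.7,2)
"
```

```text
t 7.85 tcp [ 578.7 -397.3  309.3] psi -0.74 tilt 2.28 q [-0.77  0.78  1.    0.01  1.32 -2.33] F [ 0.2 -0.3 -0. ] gap 88.2
grasp [ 583.6 -400.5  162.2] lean out/ccw deg [2.28 0.05] q235 3.1025
shift [55.5 -0.8 -1.4] twist -0.048
```

>>> {"method": "jog_arm", "body": {"offset": [[20, 0, 0], [0, 0, 0]], "twist": [-0.05, 0], "fingers": [-1, -1]}}

```text
clock: 8.05
eef_pos: [0.5787, -0.3978, 0.2895]
orientation: [-0.049, 1.537, 0.013]
ft_force: [-0.4, -0.8, -0.3]
finger_gap: 0.088
```

```bash
python3 -c "
from h import *
to(584,-402.5,106.7,2)
"
```

```text
t 8.05 tcp [ 578.7 -397.8  289.5] psi 2.31 tilt 2.31 q [-0.77  0.8   1.03  0.01  1.28 -2.38] F [-0.4 -0.8 -0.3] gap 88.0
grasp [ 583.7 -401.1  142.3] lean out/ccw deg [2.3  0.04] q235 3.102
shift [35.6 -0.6 -0.9] twist 0.005
```

>>> {"method": "jog_arm", "body": {"offset": [[-20, 0, 0], [0, 0, 0]], "twist": [0.05, 0], "fingers": [-1, -1]}}

```text
clock: 8.25
eef_pos: [0.5776, -0.3977, 0.3112]
orientation: [-0.008, 1.537, -0.027]
ft_force: [0.3, -0.5, 0.9]
finger_gap: 0.0881
```

```bash
python3 -c "
from h import *
to(584,-402.5,106.7,2)
"
```

```text
t 8.25 tcp [ 577.6 -397.7  311.2] psi -0.69 tilt 2.34 q [-0.77  0.78  1.01  0.01  1.32 -2.33] F [ 0.3 -0.5  0.9] gap 88.1
grasp [ 582.5 -401.   164.1] lean out/ccw deg [2.33 0.03] q235 3.1015
shift [57.4 -0.2 -0.5] twist -0.047
```

>>> {"method": "jog_arm", "body": {"offset": [[20, 0, 0], [20, 0, 0], [0, 0, 0]], "twist": [-0.025, -0.025, 0], "fingers": [-1, -1, -1]}}

```text
clock: 8.55
eef_pos: [0.5784, -0.3989, 0.2717]
orientation: [-0.052, 1.535, 0.012]
ft_force: [-0.0, 0.9, -0.3]
finger_gap: 0.0881
```

```bash
python3 -c "
from h import *
to(584,-402.5,106.7,2)
"
```

```text
t 8.55 tcp [ 578.4 -398.9  271.7] psi 2.39 tilt 2.5 q [-0.77  0.81  1.04  0.01  1.24 -2.39] F [-0.   0.9 -0.3] gap 88.1
grasp [ 583.7 -402.6  124.6] lean out/ccw deg [ 2.5 -0. ] q235 3.0985
shift [17.9  0.5 -0.3] twist 0.007
```

>>> {"method": "jog_arm", "body": {"offset": [[10, 0, 0], [8, 0, 0], [0, 0, 0]], "twist": [0, 0, 0], "fingers": [-1, -1, -1]}}

```text
clock: 8.85
eef_pos: [0.579, -0.3996, 0.2541]
orientation: [-0.053, 1.534, 0.011]
ft_force: [0.1, -1.1, -0.4]
finger_gap: 0.0884
```

```bash
python3 -c "
from h import *
to(584,-402.5,106.7,2)
"
```

```text
t 8.85 tcp [ 579.  -399.6  254.1] psi 2.37 tilt 2.61 q [-0.77  0.83  1.06  0.01  1.21 -2.39] F [ 0.1 -1.1 -0.4] gap 88.4
grasp [ 584.5 -403.5  107. ] lean out/ccw deg [ 2.61 -0.02] q235 3.0966
shift [ 0.2  1.  -0.5] twist 0.006
```

>>> {"method": "jog_arm", "body": {"offset": [[0, 0, 0], [0, 0, 0], [0, 0, 0], [0, 0, 0], [0, 0, 0]], "twist": [0, 0, 0, 0, 0], "fingers": [1, 1, 1, 1, 1]}}

```text
clock: 9.35
eef_pos: [0.5792, -0.3998, 0.2559]
orientation: [-0.054, 1.532, 0.009]
ft_force: [-0.5, 0.4, -0.5]
finger_gap: 0.054
```

>>> {"method": "jog_arm", "body": {"offset": [[0, 0, 0], [0, 0, 0], [0, 0, 0], [0, 0, 0]], "twist": [0, 0, 0, 0], "fingers": [1, 1, 1, 1]}}

```text
clock: 9.75
eef_pos: [0.5792, -0.3998, 0.2558]
orientation: [-0.054, 1.532, 0.009]
ft_force: [0.4, -1.0, -0.6]
finger_gap: 0.0538
```

>>> {"method": "jog_arm", "body": {"offset": [[-5, 0, 0], [-10, 0, 0], [-10, 0, 0], [-15, 0, 0], [-20, 0, 0]], "twist": [0, 0, 0, 0, 0], "fingers": [1, 1, 1, 1, 1]}}

```text
clock: 10.25
eef_pos: [0.5765, -0.3978, 0.3177]
orientation: [-0.052, 1.535, 0.012]
ft_force: [0.6, -0.9, -1.4]
finger_gap: 0.0538
```

```bash
python3 -c "
from h import *
to(518.8,-203.5,90,10.5)
f=grab_frame('side'); im=f['pixels'][:,:,::-1]
s=im[60:160,210:310]
cv2.imwrite('pics/side3.png',cv2.resize(s,None,fx=6,fy=6,interpolation=cv2.INTER_CUBIC)[:600])
"
```

```text
t 10.25 tcp [ 576.5 -397.8  317.7] psi 2.35 tilt 2.48 q [-0.77  0.77  1.    0.01  1.33 -2.38] F [ 0.6 -0.9 -1.4] gap 53.8
grasp [ 581.8 -401.4  170.5] lean out/ccw deg [ 2.48 -0.  ] q235 3.0988
shift [ 73.3 202.3 -57.6] twist -0.142
```

View pics/side3.png

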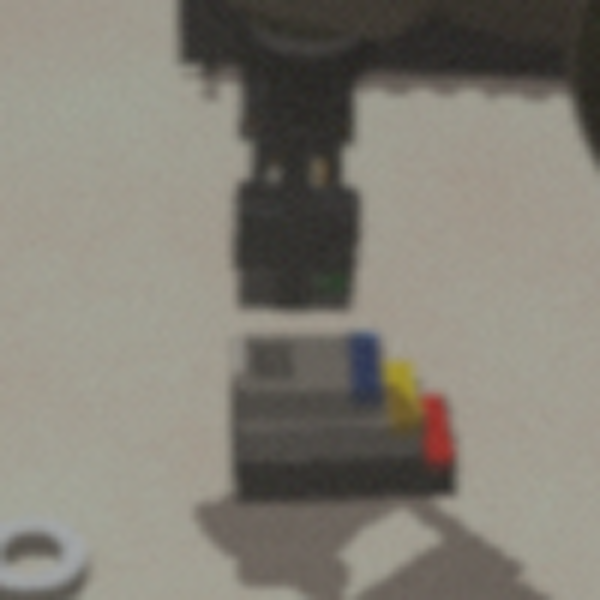

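>>> {"method": "jog_arm", "body": {"offset": [[0, 40, -11], [0, 40, -11], [0, 40, -11], [0, 40, -11], [0, 20, -5]], "twist": [-0.03, -0.03, -0.03, -0.03, -0.02], "fingers": [1, 1, 1, 1, 1]}}

```text
clock: 10.8
eef_pos: [0.5082, -0.22, 0.3175]
orientation: [-0.174, 1.521, 0.111]
ft_force: [0.5, -0.0, -1.1]
finger_gap: 0.0542
```

```bash
python3 -c "
from h import *
to(518.8,-203.5,90,10.5)
"
```

```text
t 10.8 tcp [ 508.2 -220.   317.5] psi 10.5 tilt 3.42 q [-0.62  0.45  1.54 -0.    1.09 -2.37] F [ 0.5 -0.  -1.1] gap 54.2
grasp [ 515.2 -225.3  170.5] lean out/ccw deg [ 3.33 -0.8 ] q235 3.0819
shift [79.7 24.3  4.2] twist 0.0
```

>>> {"method": "jog_arm", "body": {"offset": [[10, 12, 2], [20, 10, 2], [20, 0, 0], [0, 0, 0]], "twist": [0, 0, 0, 0], "fingers": [1, 1, 1, 1]}}

```text
clock: 11.2
eef_pos: [0.5099, -0.1955, 0.2696]
orientation: [-0.179, 1.516, 0.111]
ft_force: [-0.3, 0.1, -0.7]
finger_gap: 0.0541
```

```bash
python3 -c "
from h import *
to(518.8,-203.5,50,10.5)
for n in('top','side'):
    f=grab_frame(n); im=f['pixels'][:,:,::-1]; np.savez(f'pics/{n}4.npz',C=cloud(f),rgb=f['pixels'])
    s=im[150:270,260:380] if n=='top' else im[90:210,220:340]
    cv2.imwrite(f'pics/{n}4.png',cv2.resize(s,None,fx=5,fy=5,interpolation=cv2.INTER_CUBIC)[:600])
"
```

```text
t 11.2 tcp [ 509.9 -195.5  269.6] psi 10.73 tilt 3.79 q [-0.58  0.49  1.62 -0.    0.97 -2.33] F [-0.3  0.1 -0.7] gap 54.1
grasp [ 517.7 -201.2  122.7] lean out/ccw deg [ 3.65 -1.  ] q235 3.0756
shift [72.6  1.1 -2.6] twist 0.004
```

View pics/side4.png

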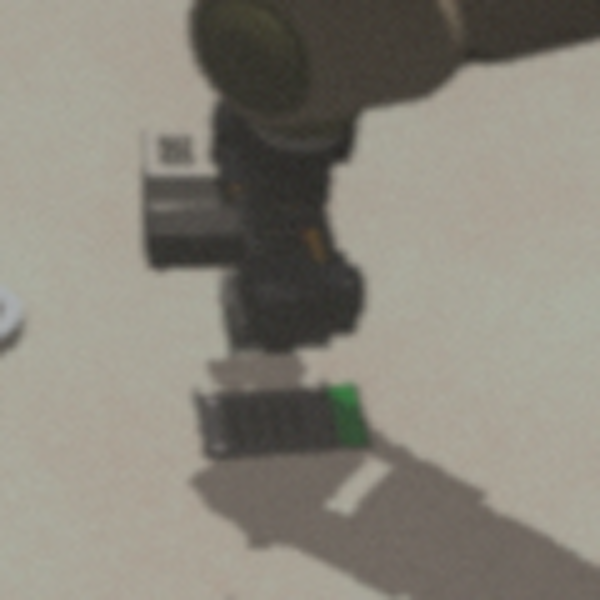

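View pics/top4.png

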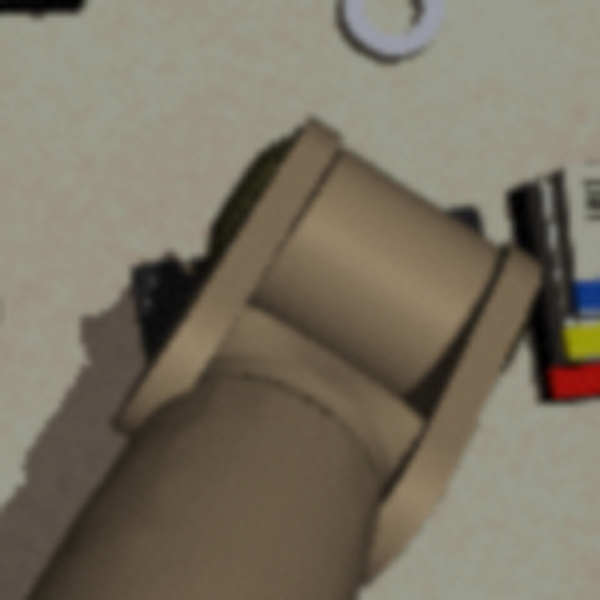

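>>> {"method": "jog_arm", "body": {"offset": [[-30, 0, 0], [-30, 0, 0], [-30, 0, 0], [0, 0, 0]], "twist": [0, 0, 0, 0], "fingers": [1, 1, 1, 1]}}

```text
clock: 11.7
eef_pos: [0.505, -0.1932, 0.3698]
orientation: [-0.183, 1.508, 0.104]
ft_force: [0.7, 0.1, -0.5]
finger_gap: 0.0539
```

```bash
python3 -c "
from h import *
to(518.8,-203.5,50,10.5)"
```

```text
t 11.7 tcp [ 505.  -193.2  369.8] psi 10.65 tilt 4.37 q [-0.58  0.36  1.52 -0.    1.18 -2.34] F [ 0.7  0.1 -0.5] gap 53.9
grasp [ 514.1 -199.8  223. ] lean out/ccw deg [ 4.21 -1.13] q235 3.0655
shift [172.9   5.   -5.1] twist 0.003
```

>>> {"method": "jog_arm", "body": {"offset": [[0, 0, -30], [0, 0, -30], [0, 0, -30], [0, 0, 0]], "twist": [0, 0, 0, 0], "fingers": [1, 1, 1, 1]}}

```text
clock: 12.1
eef_pos: [0.4135, -0.2103, 0.3657]
orientation: [-0.185, 1.505, 0.102]
ft_force: [0.0, 0.1, -1.7]
finger_gap: 0.0539
```

```bash
python3 -c "
from h import *
to(518.8,-203.5,50,10.5)"
```

```text
t 12.1 tcp [ 413.5 -210.3  365.7] psi 10.68 tilt 4.6 q [-0.73  0.2   1.75  0.01  1.11 -2.48] F [ 0.   0.1 -1.7] gap 53.9
grasp [ 423.1 -217.3  218.9] lean out/ccw deg [ 4.54 -0.73] q235 3.0616
shift [173.9   6.   87.2] twist 0.003
```

>>> {"method": "jog_arm", "body": {"offset": [[0, 0, 10], [0, 0, 10], [0, 0, 10], [0, 0, 10], [0, 0, 0]], "twist": [0, 0, 0, 0, 0], "fingers": [1, 1, 1, 1, 1]}}

```text
clock: 12.6
eef_pos: [0.4586, -0.202, 0.3681]
orientation: [-0.186, 1.503, 0.102]
ft_force: [-0.2, 1.0, -1.7]
finger_gap: 0.0535
```

```bash
python3 -c "
from h import *
to(518.8,-203.5,50,10.5)"
```

```text
t 12.6 tcp [ 458.6 -202.   368.1] psi 10.71 tilt 4.71 q [-0.65  0.28  1.64  0.    1.14 -2.41] F [-0.2  1.  -1.7] gap 53.5
grasp [ 468.4 -209.1  221.3] lean out/ccw deg [ 4.6  -0.97] q235 3.0594
shift [173.8   6.4  40.7] twist 0.004
```

>>> {"method": "jog_arm", "body": {"offset": [[0, 0, 20], [0, 0, 0], [0, 0, 20], [0, 0, 0]], "twist": [0, 0, 0, 0], "fingers": [1, 1, 1, 1]}}

```text
clock: 13.0
eef_pos: [0.4995, -0.1938, 0.3694]
orientation: [-0.187, 1.505, 0.105]
ft_force: [0.8, -1.4, -1.6]
finger_gap: 0.0537
```

```bash
python3 -c "
from h import *
to(518.8,-203.5,50,10.5)"
```

```text
t 13.0 tcp [ 499.5 -193.8  369.4] psi 10.85 tilt 4.58 q [-0.59  0.35  1.54 -0.    1.17 -2.35] F [ 0.8 -1.4 -1.6] gap 53.7
grasp [ 509.  -200.7  222.6] lean out/ccw deg [ 4.42 -1.17] q235 3.0618
shift [172.8   5.4  -0.4] twist 0.006
```

>>> {"method": "jog_arm", "body": {"offset": [[0, 30, 0], [0, 30, 0], [0, 30, 0], [0, 0, 0]], "twist": [0, 0, 0, 0], "fingers": [1, 1, 1, 1]}}

```text
clock: 13.4
eef_pos: [0.4798, -0.1037, 0.3626]
orientation: [-0.186, 1.509, 0.105]
ft_force: [-0.2, -0.1, -1.6]
finger_gap: 0.0537
```

```bash
python3 -c "
from h import *
to(518.8,-203.5,50,10.5)"
```

```text
t 13.4 tcp [ 479.8 -103.7  362.6] psi 10.8 tilt 4.38 q [-0.45  0.26  1.68 -0.02  1.12 -2.2 ] F [-0.2 -0.1 -1.6] gap 53.7
grasp [ 488.8 -110.5  215.7] lean out/ccw deg [ 3.97 -1.86] q235 3.0667
shift [171.3 -87.4   3.6] twist 0.005
```

>>> {"method": "jog_arm", "body": {"offset": [[0, -30, 0], [0, -30, 0], [0, -30, 0], [0, 0, 0]], "twist": [0, 0, 0, 0], "fingers": [1, 1, 1, 1]}}

```text
clock: 13.8
eef_pos: [0.4948, -0.1959, 0.368]
orientation: [-0.19, 1.51, 0.107]
ft_force: [-0.5, 0.0, -2.0]
finger_gap: 0.0537
```

```bash
python3 -c "
from h import *
to(518.8,-203.5,50,10.5)"
```

```text
t 13.8 tcp [ 494.8 -195.9  368. ] psi 10.99 tilt 4.38 q [-0.6   0.35  1.55 -0.01  1.17 -2.36] F [-0.5  0.  -2. ] gap 53.7
grasp [ 503.6 -202.9  221.1] lean out/ccw deg [ 4.19 -1.26] q235 3.0654
shift [171.6   6.4   6.2] twist 0.009
```

>>> {"method": "jog_arm", "body": {"offset": [[0, 0, 0], [0, 0, 0], [0, 0, 0], [0, 0, 0]], "twist": [0.1, -0.1, 0.1, -0.1], "fingers": [1, 1, 1, 1]}}

```text
clock: 14.2
eef_pos: [0.4926, -0.1975, 0.3672]
orientation: [-0.184, 1.513, 0.103]
ft_force: [-0.1, 0.4, -0.4]
finger_gap: 0.0542
```

```bash
python3 -c "
from h import *
to(518.8,-203.5,50,10.5)"
```

```text
t 14.2 tcp [ 492.6 -197.5  367.2] psi 10.62 tilt 4.23 q [-0.6   0.34  1.56 -0.01  1.17 -2.35] F [-0.1  0.4 -0.4] gap 54.2
grasp [ 501.  -204.4  220.3] lean out/ccw deg [ 4.03 -1.25] q235 3.0681
shift [170.8   7.2   9.5] twist 0.002
```

>>> {"method": "jog_arm", "body": {"offset": [[0, 0, 0], [0, 0, 0], [0, 0, 0], [0, 0, 0], [0, 0, 0]], "twist": [0.15, -0.15, 0.15, -0.15, 0.15], "fingers": [1, 1, 1, 1, 1]}}

```text
clock: 14.7
eef_pos: [0.4899, -0.1974, 0.3665]
orientation: [-0.074, 1.517, 0.001]
ft_force: [0.4, -0.4, -1.5]
finger_gap: 0.0539
```

>>> {"method": "jog_arm", "body": {"offset": [[0, 0, 0], [0, 0, 0], [0, 0, 0], [0, 0, 0], [0, 0, 0]], "twist": [-0.15, 0.15, -0.15, 0.15, -0.15], "fingers": [1, 1, 1, 1, 1]}}

```text
clock: 15.2
eef_pos: [0.4872, -0.1971, 0.3659]
orientation: [-0.176, 1.518, 0.099]
ft_force: [0.1, 0.3, -1.1]
finger_gap: 0.0536
```

```bash
python3 -c "
from h import *
to(518.8,-203.5,50,10.5)"
```

```text
t 15.2 tcp [ 487.2 -197.1  365.9] psi 10.15 tilt 3.91 q [-0.61  0.34  1.57 -0.01  1.17 -2.35] F [ 0.1  0.3 -1.1] gap 53.6
grasp [ 494.8 -203.6  218.9] lean out/ccw deg [ 3.7  -1.26] q235 3.0737
shift [169.8   4.9  16.3] twist -0.006
```

>>> {"method": "jog_arm", "body": {"offset": [[0, 0, 20], [0, 0, 0], [0, 0, -10], [0, 0, 0]], "twist": [0, 0, 0, 0], "fingers": [1, 1, 1, 1]}}

```text
clock: 15.6
eef_pos: [0.4945, -0.1954, 0.3657]
orientation: [-0.178, 1.521, 0.103]
ft_force: [0.5, 0.7, -1.8]
finger_gap: 0.0538
```

```bash
python3 -c "
from h import *
to(518.8,-203.5,50,10.5)"
```

```text
t 15.6 tcp [ 494.5 -195.4  365.7] psi 10.4 tilt 3.77 q [-0.6   0.35  1.55 -0.01  1.17 -2.34] F [ 0.5  0.7 -1.8] gap 53.8
grasp [ 501.7 -201.9  218.8] lean out/ccw deg [ 3.53 -1.31] q235 3.0764
shift [169.3   4.1   9.7] twist -0.002
```

>>> {"method": "jog_arm", "body": {"offset": [[40, 0, 0], [0, 0, 0]], "twist": [0, 0], "fingers": [1, 1]}}

```text
clock: 15.8
eef_pos: [0.495, -0.1975, 0.3257]
orientation: [-0.178, 1.52, 0.102]
ft_force: [-0.2, -0.0, -2.2]
finger_gap: 0.054
```

```bash
python3 -c "
from h import *
to(518.8,-203.5,50,10.5)"
```

```text
t 15.8 tcp [ 495.  -197.5  325.7] psi 10.33 tilt 3.83 q [-0.6   0.39  1.6  -0.01  1.08 -2.34] F [-0.2 -0.  -2.2] gap 54.0
grasp [ 502.3 -204.1  178.8] lean out/ccw deg [ 3.59 -1.32] q235 3.0753
shift [129.3   4.4  11.1] twist -0.003
```

>>> {"method": "jog_arm", "body": {"offset": [[40, 0, 0]], "twist": [0], "fingers": [1]}}

```text
clock: 15.9
eef_pos: [0.4977, -0.2001, 0.2906]
orientation: [-0.183, 1.512, 0.096]
ft_force: [1.2, -1.3, -1.6]
finger_gap: 0.0539
```

```bash
python3 -c "
from h import *
to(518.8,-203.5,50,10.5)
grab_frame('side');to(518.8,-203.5,50,10.5)
grab_frame('side');to(518.8,-203.5,50,10.5)
"
```

```text
t 15.9 tcp [ 497.7 -200.1  290.6] psi 10.34 tilt 4.43 q [-0.6   0.44  1.63 -0.01  0.99 -2.34] F [ 1.2 -1.3 -1.6] gap 53.9
grasp [ 506.3 -207.6  143.7] lean out/ccw deg [ 4.19 -1.45] q235 3.0648
shift [94.   7.4  8.5] twist -0.003
t 15.95 tcp [ 495.9 -199.2  281.4] psi 10.28 tilt 3.53 q [-0.6   0.45  1.64 -0.01  0.99 -2.34] F [-3.5  2.4 -9.5] gap 53.7
grasp [ 502.5 -205.3  134.4] lean out/ccw deg [ 3.3  -1.25] q235 3.0807
shift [84.9  3.1 13.2] twist -0.004
t 16.0 tcp [ 496.  -199.1  283.4] psi 10.29 tilt 3.43 q [-0.6   0.45  1.64 -0.01  0.99 -2.34] F [-1.1  0.5 -0.5] gap 54.0
grasp [ 502.4 -205.1  136.3] lean out/ccw deg [ 3.19 -1.23] q235 3.0825
shift [86.8  2.8 13.3] twist -0.004
```

```bash
cat > hold.py <<'E'
import sys
from h import *
for i in range(3): f=grab_frame('side')
to(*[float(a) for a in sys.argv[1:5]])
E
```

>>> {"method": "jog_arm", "body": {"offset": [[0, 3, 14]], "twist": [0], "fingers": [1]}}

```text
clock: 16.1
eef_pos: [0.5092, -0.1941, 0.2855]
orientation: [-0.173, 1.526, 0.103]
ft_force: [-0.1, 0.1, -0.9]
finger_gap: 0.0537
```

```bash
python3 hold.py 518.8 -203.5 50 10.5
```

```text
t 16.25 tcp [ 510.1 -193.3  285.7] psi 10.36 tilt 3.6 q [-0.58  0.47  1.6  -0.01  1.01 -2.32] F [ 0.3  0.1 -1.5] gap 53.6
grasp [ 517.  -199.6  138.6] lean out/ccw deg [ 3.34 -1.32] q235 3.0797
shift [88.7  0.2 -2.3] twist -0.002
```

>>> {"method": "jog_arm", "body": {"offset": [[40, 0, 0]], "twist": [0], "fingers": [1]}}

```text
clock: 16.35
eef_pos: [0.5135, -0.1955, 0.2507]
orientation: [-0.183, 1.514, 0.099]
ft_force: [0.7, -0.6, -1.7]
finger_gap: 0.0537
```

```bash
python3 hold.py 518.8 -203.5 50 10.5
```

```text
t 16.5 tcp [ 511.9 -194.8  245.6] psi 10.37 tilt 3.44 q [-0.58  0.53  1.63 -0.01  0.92 -2.32] F [ 0.1 -0.1 -1.1] gap 54.2
grasp [ 518.3 -200.8   98.5] lean out/ccw deg [ 3.19 -1.29] q235 3.0824
shift [48.6 -0.4 -1.8] twist -0.002
```

>>> {"method": "jog_arm", "body": {"offset": [[35, 0, 0]], "twist": [0], "fingers": [1]}}

```text
clock: 16.6
eef_pos: [0.5149, -0.197, 0.2155]
orientation: [-0.18, 1.518, 0.101]
ft_force: [0.9, -0.9, -2.9]
finger_gap: 0.0539
```

```bash
python3 hold.py 518.8 -203.5 50 10.5
```

```text
t 16.75 tcp [ 513.4 -196.3  211.3] psi 10.36 tilt 3.36 q [-0.58  0.58  1.65 -0.01  0.85 -2.32] F [ 0.3 -0.3 -0.8] gap 53.8
grasp [ 519.7 -202.1   64.3] lean out/ccw deg [ 3.11 -1.27] q235 3.0839
shift [14.3 -0.5 -1.6] twist -0.002
```

>>> {"method": "jog_arm", "body": {"offset": [[20, 0, -2]], "twist": [0], "fingers": [1]}}

```text
clock: 16.85
eef_pos: [0.5135, -0.198, 0.1952]
orientation: [-0.178, 1.521, 0.103]
ft_force: [1.4, -0.7, -1.2]
finger_gap: 0.0539
```

```bash
python3 hold.py 518.8 -203.5 27 10.5; python3 -c "
from h import *
f=grab_frame('side'); im=f['pixels'][:,:,::-1]
cv2.imwrite('pics/side5.png',cv2.resize(im[110:210,220:320],None,fx=6,fy=6,interpolation=cv2.INTER_CUBIC))
"
```

```text
t 17.0 tcp [ 512.5 -197.5  192.8] psi 10.36 tilt 3.39 q [-0.58  0.61  1.66 -0.01  0.81 -2.32] F [-0.4 -0.  -1.2] gap 53.6
grasp [ 518.9 -203.5   45.7] lean out/ccw deg [ 3.14 -1.27] q235 3.0833
shift [18.7  0.9 -0.7] twist -0.002
```

View pics/side5.png

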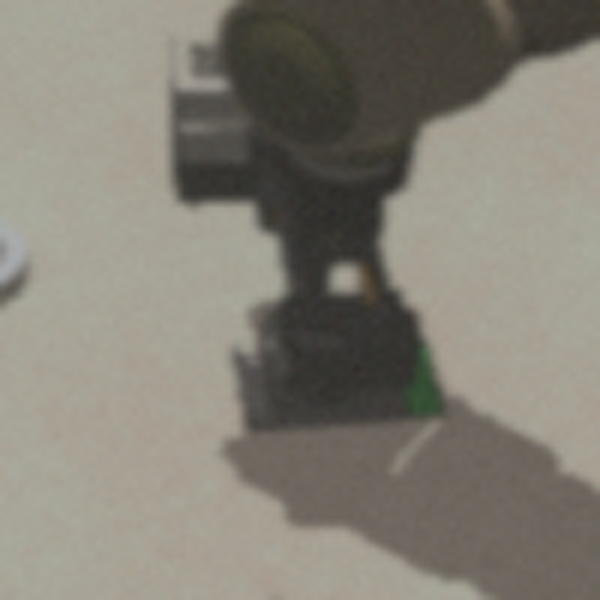

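>>> {"method": "jog_arm", "body": {"offset": [[11, 0, 0]], "twist": [0], "fingers": [1]}}

```text
clock: 17.15
eef_pos: [0.5138, -0.1984, 0.1844]
orientation: [-0.178, 1.522, 0.103]
ft_force: [-0.6, 0.5, -1.9]
finger_gap: 0.0541
```

```bash
python3 hold.py 518.8 -203.5 27 10.5
```

```text
t 17.3 tcp [ 513.2 -198.   182.2] psi 10.37 tilt 3.44 q [-0.58  0.63  1.66 -0.01  0.79 -2.32] F [-0.2  0.2 -1.8] gap 53.9
grasp [ 519.6 -204.    35.1] lean out/ccw deg [ 3.19 -1.27] q235 3.0825
shift [ 8.1  1.1 -1. ] twist -0.002
```

>>> {"method": "jog_arm", "body": {"offset": [[5, 1, -1]], "twist": [0], "fingers": [1]}}

```text
clock: 17.4
eef_pos: [0.5125, -0.1976, 0.1777]
orientation: [-0.176, 1.525, 0.105]
ft_force: [0.3, -0.3, -1.0]
finger_gap: 0.0537
```

```bash
python3 hold.py 518.8 -203.5 27 10.5
```

```text
t 17.55 tcp [ 512.1 -197.3  176.8] psi 10.37 tilt 3.4 q [-0.58  0.64  1.66 -0.01  0.78 -2.32] F [-0.8  0.3 -1.2] gap 53.7
grasp [ 518.5 -203.3   29.8] lean out/ccw deg [ 3.15 -1.27] q235 3.0832
shift [ 2.8 -0.1  0.2] twist -0.002
```

>>> {"method": "jog_arm", "body": {"offset": [[2, 0, 0]], "twist": [0], "fingers": [1]}}

```text
clock: 17.65
eef_pos: [0.5124, -0.1976, 0.1757]
orientation: [-0.175, 1.526, 0.106]
ft_force: [-8.8, 3.8, 27.5]
finger_gap: 0.0537
```

```bash
python3 hold.py 518.8 -203.5 27 10.5
```

```text
t 17.8 tcp [ 512.4 -197.5  175.9] psi 10.37 tilt 3.46 q [-0.58  0.64  1.66 -0.01  0.78 -2.32] F [-3.2  0.9  8.9] gap 53.7
grasp [ 518.9 -203.6   28.9] lean out/ccw deg [ 3.21 -1.28] q235 3.0822
shift [ 1.9  0.2 -0.2] twist -0.002
```

>>> {"method": "jog_arm", "body": {"offset": [[1.5, 0, 0]], "twist": [0], "fingers": [1]}}

```text
clock: 17.9
eef_pos: [0.5126, -0.1976, 0.1758]
orientation: [-0.176, 1.526, 0.106]
ft_force: [-8.4, 3.7, 20.7]
finger_gap: 0.054
```

```bash
python3 hold.py 518.8 -203.5 27 10.5
```

```text
t 18.05 tcp [ 512.5 -197.6  175.8] psi 10.38 tilt 3.45 q [-0.58  0.64  1.66 -0.01  0.78 -2.32] F [-7.1  2.8 14.9] gap 53.8
grasp [ 519.  -203.6   28.8] lean out/ccw deg [ 3.21 -1.28] q235 3.0822
shift [ 1.8  0.2 -0.3] twist -0.002
```

Contact at 28.8 mm. Release and lift away.

>>> {"method": "jog_arm", "body": {"offset": [[0, 0, 0], [0, 0, 0], [0, 0, 0], [0, 0, 0], [0, 0, 0]], "twist": [0, 0, 0, 0, 0], "fingers": [-0.4, -0.5, -0.7, -1, -1]}}

```text
clock: 18.55
eef_pos: [0.5129, -0.1978, 0.1766]
orientation: [-0.177, 1.524, 0.105]
ft_force: [-0.2, 0.7, 0.0]
finger_gap: 0.0872
```

```bash
python3 hold.py 518.8 -203.5 27 10.5
```

```text
t 18.7 tcp [ 512.9 -197.7  176.6] psi 10.38 tilt 3.57 q [-0.58  0.64  1.66 -0.01  0.78 -2.32] F [0.  0.1 0.2] gap 88.1
grasp [ 519.6 -203.9   29.6] lean out/ccw deg [ 3.32 -1.3 ] q235 3.0802
shift [ 2.5  0.7 -0.8] twist -0.002
```

>>> {"method": "jog_arm", "body": {"offset": [[-40, 0, 0]], "twist": [0], "fingers": [-1]}}

```text
clock: 18.8
eef_pos: [0.5101, -0.1957, 0.213]
orientation: [-0.172, 1.531, 0.109]
ft_force: [1.6, 0.3, 0.8]
finger_gap: 0.0879
```

```bash
python3 hold.py 518.8 -203.5 27 10.5
```

```text
t 18.95 tcp [ 511.4 -196.3  218.3] psi 10.39 tilt 3.79 q [-0.58  0.57  1.65 -0.01  0.86 -2.32] F [ 0.8  0.2 -0.9] gap 88.3
grasp [ 518.7 -202.8   71.3] lean out/ccw deg [ 3.54 -1.35] q235 3.0762
shift [44.3  1.6 -1.8] twist -0.002
```

>>> {"method": "jog_arm", "body": {"offset": [[-50, 0, 0]], "twist": [0], "fingers": [-1]}}

```text
clock: 19.05
eef_pos: [0.508, -0.1937, 0.2617]
orientation: [-0.173, 1.53, 0.108]
ft_force: [0.4, -0.2, 0.5]
finger_gap: 0.0882
```

```bash
python3 hold.py 518.8 -203.5 27 10.5
```

```text
t 19.2 tcp [ 509.3 -194.3  268.1] psi 10.41 tilt 4.03 q [-0.58  0.49  1.62 -0.01  0.96 -2.32] F [-1.6  1.1 -0.5] gap 87.8
grasp [ 517.1 -201.1  121.2] lean out/ccw deg [ 3.78 -1.41] q235 3.0719
shift [94.1  2.6 -2.9] twist -0.002
```

>>> {"method": "jog_arm", "body": {"offset": [[-50, 0, 0]], "twist": [0], "fingers": [-1]}}

```text
clock: 19.3
eef_pos: [0.5059, -0.1917, 0.3109]
orientation: [-0.175, 1.527, 0.107]
ft_force: [-0.1, -0.3, 1.1]
finger_gap: 0.088
```

```bash
python3 hold.py 518.8 -203.5 27 10.5; python3 -c "
from h import *
f=grab_frame('side'); im=f['pixels'][:,:,::-1]
cv2.imwrite('pics/side6.png',cv2.resize(im[90:210,220:320],None,fx=5,fy=5,interpolation=cv2.INTER_CUBIC))
"
```

```text
t 19.45 tcp [ 507.  -192.1  317.3] psi 10.42 tilt 4.21 q [-0.58  0.42  1.58 -0.01  1.06 -2.32] F [-0.1  0.1 -0.7] gap 88.3
grasp [ 515.2 -199.2  170.4] lean out/ccw deg [ 3.95 -1.46] q235 3.0688
shift [143.5   3.3  -3.8] twist -0.001
```

View pics/side6.png

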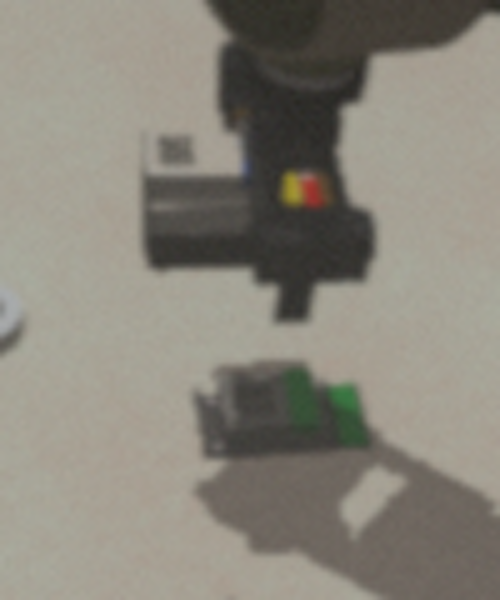

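>>> {"method": "jog_arm", "body": {"offset": [[-50, 0, 0], [0, 0, 0]], "twist": [0, 0], "fingers": [-1, -1]}}

```text
clock: 19.7
eef_pos: [0.5041, -0.1898, 0.3626]
orientation: [-0.177, 1.523, 0.104]
ft_force: [0.3, 0.3, 0.0]
finger_gap: 0.0878
```

```bash
python3 hold.py 518.8 -203.5 27 10.5
```

```text
t 19.85 tcp [ 503.4 -189.6  357. ] psi 10.35 tilt 3.03 q [-0.58  0.37  1.54 -0.01  1.17 -2.32] F [-0.3 -1.  -0.4] gap 87.9
grasp [ 509.  -195.   209.9] lean out/ccw deg [ 2.77 -1.21] q235 3.0898
shift [183.4  -2.3   2.5] twist -0.003
```

>>> {"method": "jog_arm", "body": {"offset": [[50, 0, 0]], "twist": [0], "fingers": [-1]}}

```text
clock: 19.95
eef_pos: [0.5061, -0.1918, 0.3117]
orientation: [-0.176, 1.524, 0.105]
ft_force: [0.9, -1.1, -1.2]
finger_gap: 0.0882
```

```bash
python3 hold.py 518.8 -203.5 27 10.5
```

```text
t 20.1 tcp [ 504.8 -191.1  306.3] psi 10.33 tilt 2.6 q [-0.58  0.43  1.6  -0.01  1.07 -2.32] F [-0.6 -0.5  1. ] gap 88.0
grasp [ 509.4 -195.9  159.1] lean out/ccw deg [ 2.35 -1.11] q235 3.0974
shift [132.5  -4.1   4.6] twist -0.003
```

>>> {"method": "jog_arm", "body": {"offset": [[-50, 0, 0], [0, 0, 0]], "twist": [0, 0], "fingers": [-1, -1]}}

```text
clock: 20.3
eef_pos: [0.5035, -0.1897, 0.359]
orientation: [-0.168, 1.539, 0.114]
ft_force: [0.4, -0.0, 1.0]
finger_gap: 0.088
```

```bash
python3 hold.py 518.8 -203.5 27 10.5
```

```text
t 20.45 tcp [ 502.8 -189.4  353.2] psi 10.31 tilt 2.01 q [-0.58  0.38  1.54 -0.01  1.18 -2.32] F [-1.2 -0.5 -0.4] gap 88.2
grasp [ 506.1 -193.3  206. ] lean out/ccw deg [ 1.75 -0.98] q235 3.1081
shift [179.4  -6.8   7.6] twist -0.003
```

>>> {"method": "jog_arm", "body": {"offset": [[0, 0, -50]], "twist": [0], "fingers": [-1]}}

```text
clock: 20.55
eef_pos: [0.4552, -0.1982, 0.3516]
orientation: [-0.165, 1.545, 0.12]
ft_force: [-1.4, -1.6, 0.3]
finger_gap: 0.0885
```

```bash
python3 hold.py 518.8 -203.5 27 10.5
```

```text
t 20.7 tcp [ 452.3 -198.4  351.9] psi 10.2 tilt 1.9 q [-0.65  0.29  1.67 -0.01  1.15 -2.4 ] F [ 0.3 -0.1  0.4] gap 88.3
grasp [ 455.3 -202.2  204.7] lean out/ccw deg [ 1.68 -0.87] q235 3.1095
shift [179.   -7.3  59.4] twist -0.005
```

>>> {"method": "jog_arm", "body": {"offset": [[0, 0, 50]], "twist": [0], "fingers": [-1]}}

```text
clock: 20.8
eef_pos: [0.4998, -0.1903, 0.3528]
orientation: [-0.157, 1.55, 0.115]
ft_force: [0.4, -1.1, 1.5]
finger_gap: 0.0881
```

```bash
python3 hold.py 518.8 -203.5 27 10.5
```

```text
t 20.95 tcp [ 503.2 -189.1  352.3] psi 10.31 tilt 1.9 q [-0.58  0.38  1.54 -0.01  1.18 -2.32] F [-0.1 -1.  -1.3] gap 88.1
grasp [ 506.3 -192.9  205.1] lean out/ccw deg [ 1.65 -0.95] q235 3.11
shift [178.5  -7.5   7.5] twist -0.003
```

>>> {"method": "jog_arm", "body": {"offset": [[0, 0, -50], [0, 0, 50]], "twist": [0, 0], "fingers": [-1, -1]}}

```text
clock: 21.15
eef_pos: [0.4921, -0.1878, 0.3447]
orientation: [-0.148, 1.568, 0.128]
ft_force: [0.5, -1.8, 0.1]
finger_gap: 0.088
```

```bash
python3 hold.py 518.8 -203.5 27 10.5
```

```text
t 21.3 tcp [ 503.6 -189.   351.5] psi 10.56 tilt 1.95 q [-0.58  0.38  1.54 -0.01  1.18 -2.33] F [ 0.2  0.1 -0.5] gap 88.2
grasp [ 506.9 -192.8  204.3] lean out/ccw deg [ 1.71 -0.93] q235 3.109
shift [177.7  -7.5   6.7] twist 0.001
```

>>> {"method": "jog_arm", "body": {"offset": [[-50, 0, 0], [50, 0, 0]], "twist": [0, 0], "fingers": [-1, -1]}}

```text
clock: 21.5
eef_pos: [0.5044, -0.1896, 0.362]
orientation: [-0.172, 1.538, 0.118]
ft_force: [1.2, -1.3, -1.5]
finger_gap: 0.0882
```

```bash
python3 hold.py 518.8 -203.5 27 10.5
```

```text
t 21.65 tcp [ 502.6 -188.8  350.5] psi 10.58 tilt 1.2 q [-0.58  0.38  1.55 -0.01  1.19 -2.33] F [ 0.3 -0.2  0.5] gap 88.2
grasp [ 504.1 -191.5  203.2] lean out/ccw deg [ 0.91 -0.77] q235 3.1231
shift [176.5 -11.   11.1] twist 0.001
```

>>> {"method": "jog_arm", "body": {"offset": [[0, 45, 0], [0, 45, 0], [0, 45, 0], [0, 45, 0], [0, 45, 0]], "twist": [0, 0, 0, 0, 0], "fingers": [-1, -1, -1, -1, -1]}}

```text
clock: 22.15
eef_pos: [0.4617, 0.0342, 0.3524]
orientation: [-0.157, 1.55, 0.12]
ft_force: [0.5, 0.2, -0.5]
finger_gap: 0.0881
```

```bash
python3 hold.py 518.8 -203.5 27 10.5; cat > look.py <<'E'
import sys
from m import *
tag=sys.argv[1]
S=[('green',.107),('blue',.083),('yellow',.058),('red',.03)]
for n in("top","side"):
    f=grab_frame(n); C=cloud(f); np.savez(f"pics/{n}{tag}.npz",C=C,rgb=f["pixels"])
    near=(abs(C[...,0]-.56)<.12)&(abs(C[...,1]+.39)<.1)
    for c,z in S:
        m=near&tapemask(f,c)&(abs(C[...,2]-z)<.008); p=C[m]
        if len(p)<5: continue
        tc,ts,ta=rect(p); v=pca(p)[1]; v*=np.sign(v[0]); print(n,'stack',c,len(p),(p.mean(0)*1000).round(1),tc.round(1),ts.round(1),round(ang(ta,ts,False),1),'pca',np.degrees(np.arctan2(v[1],v[0])).round(1),'z',np.median(p[:,2]).round(4))
    zt=C[near&(C[...,2]<.2)][:,2]; zt=np.percentile(zt,98)
    p=C[near&(abs(C[...,2]-zt)<.006)]; c,s,a=rect(p); v=pca(p)[0];v*=np.sign(v[0]); print(n,'toplayer z',zt.round(4),len(p),p.mean(0).round(4),c.round(1),s.round(1),round(ang(a,s),1),'pca',np.degrees(np.arctan2(v[1],v[0])).round(1))
    # seated boxes
    for c,(x,y,h,psi) in {'green':(518.8,-203.5,27,10.5),'blue':(482.8,5.1,28,-4.8),'yellow':(461,402,31,6.6),'red':(594,217.3,33,12)}.items():
        nr=(np.hypot(C[...,0]-x/1000,C[...,1]-y/1000)<.1)
        p=C[nr&(C[...,2]>(h-7)/1000)&(C[...,2]<(h+6)/1000)]
        t=C[nr&tapemask(f,c)&(C[...,2]>(h-7)/1000)&(C[...,2]<(h+6)/1000)]
        if len(p)>100 and len(t)>5:
            ct,s,a=rect(p); v=pca(p)[0];v*=np.sign(v[0]); tc=t.mean(0)*1000
            print(n,'SEATED',c,len(p),ct.round(1),p.mean(0).round(4),s.round(1),round(ang(a,s),1),'pca',np.degrees(np.arctan2(v[1],v[0])).round(1),'target',x,y,psi,'tape',tc.round(1))
    im=f["pixels"][:,:,::-1]
    s=im[150:270,290:420] if n=='top' else im[90:220,210:330]
    cv2.imwrite(f'pics/{n}{tag}.png',cv2.resize(s,None,fx=4.6,fy=4.6,interpolation=cv2.INTER_CUBIC)[:600])
E
python3 look.py 7
```

```text
t 22.3 tcp [461.8  34.5 352.3] psi 10.39 tilt 1.66 q [-0.18  0.23  1.76 -0.02  1.14 -1.92] F [ 0.7 -0.6 -0.6] gap 88.1
grasp [464.6  31.3 205.1] lean out/ccw deg [ 0.97 -1.35] q235 3.1194
shift [ 184.2 -236.1    8.4] twist -0.002
top stack blue 111 [ 534.3 -407.9   83.9] [ 534.3 -410. ] [15.9 58.6] 0.8 pca 2.6 z 0.0838
top stack yellow 140 [ 511.  -411.5   59.1] [ 510.8 -413.8] [21.5 66.4] 8.3 pca 7.6 z 0.059
top stack red 141 [ 488.2 -413.2   30.8] [ 488.4 -414.8] [20.6 67.5] 6.9 pca 7.3 z 0.0311
top toplayer z 0.0855 570 [ 0.5686 -0.4065  0.0835] [ 569.6 -407. ] [91.8 59.9] 3.7 pca 3.4
top SEATED green 373 [ 514.7 -204.7] [ 0.5149 -0.2043  0.0276] [69.6 54.4] 8.5 pca 6.9 target 518.8 -203.5 10.5 tape [ 492.7 -206.5   28. ]
side stack blue 22 [ 537.6 -407.7   82.7] [ 537.7 -407.5] [ 8.8 55.1] 5.2 pca 5.2 z 0.0824
side stack yellow 40 [ 514.5 -408.6   57.6] [ 515.4 -408.2] [58.6 15.3] -0.2 pca 0.3 z 0.0575
side toplayer z 0.0843 248 [ 0.5719 -0.4019  0.0824] [ 572.2 -403.9] [89.4 64. ] 3.8 pca 6.0
side SEATED green 239 [ 519.9 -200.2] [ 0.5199 -0.1993  0.0262] [68.3 60.3] 9.1 pca 8.1 target 518.8 -203.5 10.5 tape [ 496.  -206.3   26.6]
```

View pics/top7.png

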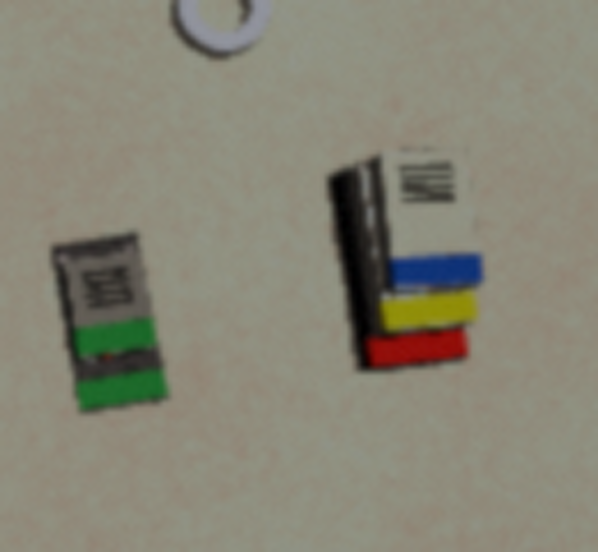

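View pics/side7.png

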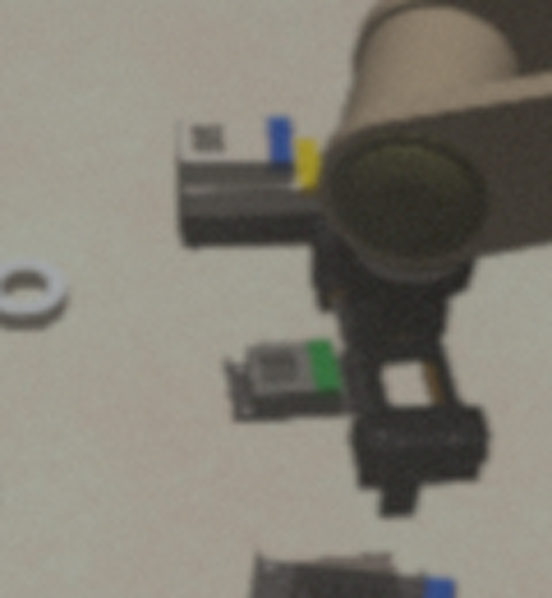

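```bash
python3 -c "
from h import *
to(571.5,-405.5,180,4)"
```

```text
t 22.4 tcp [462.4  32.3 351.7] psi 10.17 tilt 1.64 q [-0.18  0.23  1.76 -0.02  1.14 -1.92] F [ 0.4  0.5 -0.1] gap 88.3
grasp [465.1  29.  204.5] lean out/ccw deg [ 0.94 -1.35] q235 3.12
shift [  36.1 -445.7   27.7] twist 0.108
```

>>> {"method": "jog_arm", "body": {"offset": [[0, -44, 0], [0, -44, 0], [0, -44, 0], [0, -44, 0], [0, -44, 0]], "twist": [0.02, 0.02, 0.02, 0.02, 0.02], "fingers": [-1, -1, -1, -1, -1]}}

```text
clock: 22.9
eef_pos: [0.4925, -0.1969, 0.3603]
orientation: [-0.076, 1.55, 0.037]
ft_force: [1.6, 0.2, -0.3]
finger_gap: 0.0882
```

```bash
python3 hold.py 571.5 -405.5 180 4
```

```text
t 23.05 tcp [ 492.4 -197.   359.7] psi 4.01 tilt 1.8 q [-0.6   0.36  1.56 -0.01  1.2  -2.24] F [-0.1  0.5 -0.4] gap 88.0
grasp [ 495.4 -200.5  212.5] lean out/ccw deg [ 1.6  -0.83] q235 3.1112
shift [  38.9 -208.9   60.9] twist 0.0
```

>>> {"method": "jog_arm", "body": {"offset": [[0, -40, 8], [0, -40, 8], [0, -40, 8], [0, -40, 8]], "twist": [0, 0, 0, 0], "fingers": [-1, -1, -1, -1]}}

```text
clock: 23.45
eef_pos: [0.5352, -0.3569, 0.3661]
orientation: [-0.075, 1.551, 0.039]
ft_force: [0.1, 0.5, -0.1]
finger_gap: 0.0886
```

```bash
python3 hold.py 571.5 -405.5 180 4
```

```text
t 23.6 tcp [ 534.9 -357.1  364.9] psi 4.02 tilt 1.66 q [-0.77  0.6   1.17 -0.    1.34 -2.41] F [-0.5  0.7  0.4] gap 88.0
grasp [ 537.8 -360.3  217.7] lean out/ccw deg [ 1.61 -0.41] q235 3.1126
shift [ 39.3 -46.5  29.8] twist 0.0
```

Now ratchet the lean, then position.

>>> {"method": "jog_arm", "body": {"offset": [[0, -46, 30]], "twist": [0], "fingers": [-1]}}

```text
clock: 23.7
eef_pos: [0.563, -0.3922, 0.3639]
orientation: [-0.067, 1.559, 0.046]
ft_force: [2.1, -0.8, 0.9]
finger_gap: 0.088
```

```bash
python3 hold.py 571.5 -405.5 180 4
```

```text
t 23.85 tcp [ 565.1 -396.4  364.8] psi 4.01 tilt 1.56 q [-0.78  0.72  0.97 -0.    1.43 -2.42] F [ 0.6  0.8 -1.1] gap 88.2
grasp [ 567.8 -399.4  217.6] lean out/ccw deg [ 1.52 -0.35] q235 3.1144
shift [37.7 -5.5  2.6] twist 0.0
```

>>> {"method": "jog_arm", "body": {"offset": [[-40, 0, 0], [50, 0, 0]], "twist": [0, 0], "fingers": [-1, -1]}}

```text
clock: 24.05
eef_pos: [0.5653, -0.3941, 0.3673]
orientation: [-0.078, 1.545, 0.034]
ft_force: [0.8, 0.3, 0.4]
finger_gap: 0.0878
```

```bash
python3 hold.py 571.5 -405.5 180 4
```

```text
t 24.2 tcp [ 564.6 -393.8  353.4] psi 4.11 tilt 0.63 q [-0.78  0.72  0.99 -0.    1.42 -2.42] F [ 0.1 -0.2  0.5] gap 88.4
grasp [ 565.6 -395.   206.1] lean out/ccw deg [ 0.61 -0.17] q235 3.1307
shift [ 26.2 -10.6   5. ] twist 0.002
```

>>> {"method": "jog_arm", "body": {"offset": [[-40, 0, 0], [50, 0, 0]], "twist": [0, 0], "fingers": [-1, -1]}}

```text
clock: 24.4
eef_pos: [0.5647, -0.3924, 0.3573]
orientation: [-0.071, 1.554, 0.043]
ft_force: [1.6, -1.2, 0.1]
finger_gap: 0.0882
```

```bash
python3 hold.py 571.5 -405.5 180 4
```

```text
t 24.55 tcp [ 563.9 -392.   343. ] psi 4.16 tilt 0.17 q [-0.78  0.73  1.01 -0.    1.41 -2.42] F [-0.2  0.1  0.2] gap 87.9
grasp [ 563.5 -391.8  195.7] lean out/ccw deg [-0.17 -0.03] q235 3.1444
shift [ 15.6 -14.3   7.1] twist 0.003
```

>>> {"method": "jog_arm", "body": {"offset": [[10, -14, 8]], "twist": [0], "fingers": [-1]}}

```text
clock: 24.65
eef_pos: [0.573, -0.4045, 0.3373]
orientation: [-0.059, 1.57, 0.057]
ft_force: [-0.2, 0.2, -0.0]
finger_gap: 0.0882
```

```bash
python3 hold.py 571.5 -405.5 82 4
```

```text
t 24.8 tcp [ 572.9 -405.4  334.3] psi 4.14 tilt 0.13 q [-0.78  0.77  0.96 -0.    1.42 -2.43] F [ 0.1  0.5 -0.3] gap 88.2
grasp [ 572.5 -405.3  187. ] lean out/ccw deg [-0.12 -0.04] q235 3.1435
shift [105.   -0.2  -0.8] twist 0.003
```

>>> {"method": "jog_arm", "body": {"offset": [[45, 0, 0]], "twist": [0], "fingers": [-1]}}

```text
clock: 24.9
eef_pos: [0.5734, -0.4057, 0.2967]
orientation: [-0.064, 1.563, 0.05]
ft_force: [0.7, -0.5, -0.3]
finger_gap: 0.0882
```

```bash
python3 hold.py 571.5 -405.5 82 4
```

```text
t 25.05 tcp [ 572.5 -404.9  288.7] psi 4.15 tilt 0.35 q [-0.78  0.8   1.01 -0.    1.33 -2.43] F [0.9 0.  0.2] gap 88.7
grasp [ 571.7 -404.4  141.4] lean out/ccw deg [-0.35 -0.  ] q235 3.1477
shift [59.4 -1.3 -0. ] twist 0.003
```

>>> {"method": "jog_arm", "body": {"offset": [[30, 0, 0]], "twist": [0], "fingers": [-1]}}

```text
clock: 25.15
eef_pos: [0.5731, -0.4053, 0.2652]
orientation: [-0.06, 1.568, 0.054]
ft_force: [0.5, -0.4, 0.4]
finger_gap: 0.0879
```

```bash
python3 hold.py 571.5 -405.5 82 4
```

```text
t 25.3 tcp [ 572.3 -404.7  259.7] psi 4.16 tilt 0.41 q [-0.78  0.83  1.04 -0.    1.28 -2.43] F [0.7 0.5 1.2] gap 88.3
grasp [ 571.5 -404.1  112.4] lean out/ccw deg [-0.41  0.01] q235 3.1486
shift [30.4 -1.6  0.1] twist 0.003
```

>>> {"method": "jog_arm", "body": {"offset": [[20, -2, 0]], "twist": [0], "fingers": [-1]}}

```text
clock: 25.4
eef_pos: [0.5731, -0.407, 0.245]
orientation: [-0.058, 1.57, 0.056]
ft_force: [1.1, -0.4, -0.3]
finger_gap: 0.0884
```

```bash
python3 hold.py 571.5 -405.5 82 4
```

```text
t 25.55 tcp [ 572.5 -406.7  241.2] psi 4.15 tilt 0.38 q [-0.78  0.85  1.05 -0.    1.24 -2.43] F [-1.   0.1 -0.2] gap 88.1
grasp [ 571.7 -406.1   93.9] lean out/ccw deg [-0.38  0.  ] q235 3.1481
shift [11.9  0.6 -0.1] twist 0.003
```

>>> {"method": "jog_arm", "body": {"offset": [[10, 0, 0]], "twist": [0], "fingers": [-1]}}

```text
clock: 25.65
eef_pos: [0.5728, -0.407, 0.2342]
orientation: [-0.057, 1.572, 0.057]
ft_force: [0.5, 0.6, 0.5]
finger_gap: 0.0881
```

```bash
python3 hold.py 571.5 -405.5 82 4
```

```text
t 25.8 tcp [ 572.4 -406.6  231.5] psi 4.16 tilt 0.38 q [-0.78  0.86  1.06 -0.    1.23 -2.43] F [ 0.4 -0.6  0.2] gap 88.0
grasp [ 571.6 -406.    84.2] lean out/ccw deg [-0.38  0.  ] q235 3.1482
shift [ 2.2  0.5 -0.1] twist 0.003
```

>>> {"method": "jog_arm", "body": {"offset": [[0, 0, 0], [0, 0, 0], [0, 0, 0], [0, 0, 0], [0, 0, 0]], "twist": [0, 0, 0, 0, 0], "fingers": [1, 1, 1, 1, 1]}}

```text
clock: 26.3
eef_pos: [0.5727, -0.4067, 0.2331]
orientation: [-0.055, 1.574, 0.059]
ft_force: [0.2, -0.1, -1.8]
finger_gap: 0.0574
```

>>> {"method": "jog_arm", "body": {"offset": [[0, 0, 0], [0, 0, 0], [0, 0, 0]], "twist": [0, 0, 0], "fingers": [1, 1, 1]}}

```text
clock: 26.6
eef_pos: [0.5727, -0.4067, 0.2331]
orientation: [-0.055, 1.574, 0.059]
ft_force: [0.1, -0.0, -0.4]
finger_gap: 0.0575
```

```bash
python3 hold.py 571.5 -405.5 82 4
```

```text
t 26.75 tcp [ 572.6 -406.7  233. ] psi 4.16 tilt 0.28 q [-0.78  0.86  1.06 -0.    1.23 -2.43] F [ 0.  -0.4  0.4] gap 57.7
grasp [ 572.  -406.3   85.8] lean out/ccw deg [-0.28 -0.01] q235 3.1464
shift [ 3.8  0.9 -0.5] twist 0.003
```

>>> {"method": "jog_arm", "body": {"offset": [[-15, 0, 0], [-30, 0, 0], [-30, 0, 0]], "twist": [0, 0, 0], "fingers": [1, 1, 1]}}

```text
clock: 27.05
eef_pos: [0.5726, -0.4066, 0.3065]
orientation: [-0.049, 1.581, 0.065]
ft_force: [-0.3, -0.4, -2.1]
finger_gap: 0.0579
```

```bash
python3 hold.py 482.8 5.1 150 -4.8; python3 -c "
from h import *
f=grab_frame('side'); im=f['pixels'][:,:,::-1]
cv2.imwrite('pics/side8.png',cv2.resize(im[50:170,210:310],None,fx=5,fy=5,interpolation=cv2.INTER_CUBIC))
"
```

```text
t 27.2 tcp [ 572.8 -406.7  307.6] psi 4.16 tilt 0.57 q [-0.78  0.79  0.99 -0.    1.37 -2.43] F [-0.7 -0.1 -2.4] gap 57.8
grasp [ 571.6 -405.8  160.3] lean out/ccw deg [-0.57  0.04] q235 3.1515
shift [ 13.5 416.2 -58.7] twist 0.156
```

View pics/side8.png

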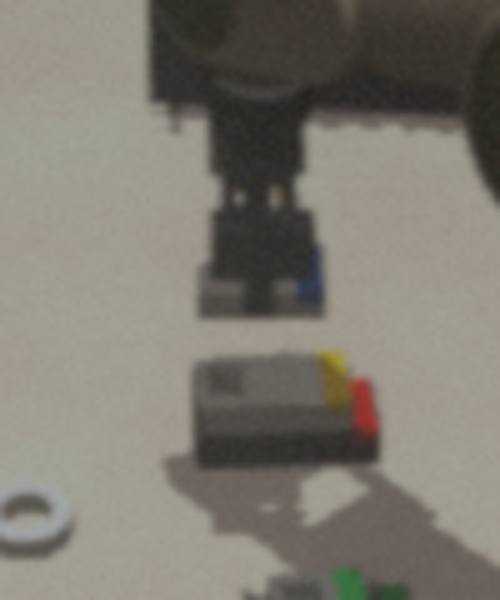

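>>> {"method": "jog_arm", "body": {"offset": [[0, 30, -5], [0, 42, -6], [0, 42, -6], [0, 42, -6], [0, 42, -6]], "twist": [0.03, 0.03, 0.03, 0.03, 0.02], "fingers": [1, 1, 1, 1, 1]}}

```text
clock: 27.75
eef_pos: [0.5387, -0.2062, 0.2978]
orientation: [0.076, 1.592, -0.05]
ft_force: [-0.1, 0.4, -0.9]
finger_gap: 0.0576
```

```bash
python3 hold.py 482.8 5.1 150 -4.8
```

```text
t 27.9 tcp [ 539.4 -205.8  298.3] psi -4.31 tilt 1.58 q [-0.57  0.53  1.47  0.    1.17 -2.06] F [-0.1  0.3 -1.6] gap 58.0
grasp [ 536.2 -203.3  151.1] lean out/ccw deg [-1.5   0.47] q235 3.169
shift [  5.8 203.7 -68.9] twist 0.008
```

>>> {"method": "jog_arm", "body": {"offset": [[0, 40, 0], [0, 40, 0], [0, 40, 0], [0, 40, 0]], "twist": [0, 0, 0, 0], "fingers": [1, 1, 1, 1]}}

```text
clock: 28.3
eef_pos: [0.552, -0.0487, 0.2966]
orientation: [0.079, 1.596, -0.054]
ft_force: [0.2, 0.4, -1.9]
finger_gap: 0.0576
```

```bash
python3 hold.py 482.8 5.1 150 -4.8
```

```text
t 28.45 tcp [552.1 -48.2 296.7] psi -4.63 tilt 1.79 q [-0.3   0.49  1.54  0.01  1.14 -1.79] F [-0.5  0.5 -1.4] gap 57.6
grasp [548.3 -45.7 149.5] lean out/ccw deg [-1.57  0.85] q235 3.1715
shift [  2.   45.3 -69.4] twist 0.003
```

>>> {"method": "jog_arm", "body": {"offset": [[0, 30, -35], [0, 15, -34]], "twist": [0, 0], "fingers": [1, 1]}}

```text
clock: 28.65
eef_pos: [0.488, -0.0007, 0.2973]
orientation: [0.079, 1.596, -0.055]
ft_force: [0.1, -0.6, -2.3]
finger_gap: 0.0575
```

```bash
python3 hold.py 482.8 5.1 31 -4.8
```

```text
t 28.8 tcp [488.1  -1.2 298.1] psi -4.86 tilt 1.71 q [-0.24  0.35  1.74  0.01  1.07 -1.74] F [-0.   0.1 -1. ] gap 57.9
grasp [484.4   1.1 150.8] lean out/ccw deg [-1.45  0.9 ] q235 3.17
shift [119.9   2.2   1.2] twist -0.001
```

>>> {"method": "jog_arm", "body": {"offset": [[45, 0, 0], [-20, 0, 0]], "twist": [0, 0], "fingers": [1, 1]}}

```text
clock: 29.0
eef_pos: [0.4889, -0.0039, 0.2694]
orientation: [0.081, 1.598, -0.058]
ft_force: [-0.1, -0.1, -1.1]
finger_gap: 0.0581
```

```bash
python3 hold.py 482.8 5.1 31 -4.8
```

```text
t 29.15 tcp [490.7  -3.9 277. ] psi -5.02 tilt 0.93 q [-0.25  0.39  1.76  0.01  1.01 -1.74] F [ 0.2  1.5 -1.6] gap 57.8
grasp [489.1  -2.2 129.7] lean out/ccw deg [-0.64  0.67] q235 3.1553
shift [98.9  5.7 -5.7] twist -0.004
```

>>> {"method": "jog_arm", "body": {"offset": [[30, 0, 0]], "twist": [0], "fingers": [1]}}

```text
clock: 29.25
eef_pos: [0.4918, -0.0046, 0.2494]
orientation: [0.077, 1.573, -0.062]
ft_force: [0.2, -0.7, -2.9]
finger_gap: 0.0579
```

```bash
python3 hold.py 482.8 5.1 31 -4.8
```

```text
t 29.4 tcp [490.3  -4.1 246.3] psi -5.06 tilt 1.05 q [-0.25  0.43  1.79  0.01  0.94 -1.74] F [-0.1 -1.2 -1.6] gap 57.8
grasp [488.3  -2.2  99. ] lean out/ccw deg [-0.78  0.7 ] q235 3.1577
shift [68.1  6.1 -5.2] twist -0.005
```

>>> {"method": "jog_arm", "body": {"offset": [[25, 6, -5]], "twist": [0], "fingers": [1]}}

```text
clock: 29.5
eef_pos: [0.4871, 0.0018, 0.2241]
orientation: [0.078, 1.576, -0.062]
ft_force: [0.8, 0.8, -3.1]
finger_gap: 0.0577
```

```bash
python3 hold.py 482.8 5.1 31 -4.8
```

```text
t 29.65 tcp [485.6   2.6 221.7] psi -5.05 tilt 1.11 q [-0.24  0.47  1.82  0.01  0.87 -1.73] F [ 0.2 -0.5 -1.8] gap 57.6
grasp [483.4   4.4  74.4] lean out/ccw deg [-0.84  0.72] q235 3.1588
shift [43.4  0.1  0. ] twist -0.004
```

>>> {"method": "jog_arm", "body": {"offset": [[25, 0, 0]], "twist": [0], "fingers": [1]}}

```text
clock: 29.75
eef_pos: [0.4868, 0.0024, 0.1999]
orientation: [0.077, 1.578, -0.061]
ft_force: [0.5, 0.6, -2.1]
finger_gap: 0.0579
```

```bash
python3 hold.py 482.8 5.1 31 -4.8
```

```text
t 29.9 tcp [485.5   2.7 197.4] psi -5.05 tilt 1.13 q [-0.24  0.51  1.83  0.01  0.82 -1.73] F [ 0.2 -0.1 -1.5] gap 57.6
grasp [483.3   4.6  50.1] lean out/ccw deg [-0.86  0.73] q235 3.1593
shift [19.1  0.3 -0.2] twist -0.004
```

>>> {"method": "jog_arm", "body": {"offset": [[8, 0, 0]], "twist": [0], "fingers": [1]}}

```text
clock: 30.0
eef_pos: [0.4862, 0.0025, 0.1912]
orientation: [0.078, 1.582, -0.06]
ft_force: [1.3, -0.1, -1.7]
finger_gap: 0.0577
```

```bash
python3 hold.py 482.8 5.1 31 -4.8
```

```text
t 30.15 tcp [485.5   2.7 189.9] psi -5.05 tilt 1.11 q [-0.24  0.53  1.83  0.01  0.8  -1.73] F [-0.5  0.2 -1.8] gap 57.6
grasp [483.4   4.5  42.6] lean out/ccw deg [-0.84  0.72] q235 3.1588
shift [11.6  0.4 -0.4] twist -0.004
```

>>> {"method": "jog_arm", "body": {"offset": [[8, 0, 0]], "twist": [0], "fingers": [1]}}

```text
clock: 30.25
eef_pos: [0.4859, 0.0027, 0.1827]
orientation: [0.078, 1.582, -0.06]
ft_force: [-0.4, 0.3, -1.3]
finger_gap: 0.0576
```

```bash
python3 hold.py 482.8 5.1 31 -4.8
```

```text
t 30.4 tcp [485.3   2.8 181.6] psi -5.04 tilt 1.15 q [-0.24  0.54  1.84  0.01  0.78 -1.73] F [-0.5 -0.  -2.3] gap 58.0
grasp [483.1   4.7  34.3] lean out/ccw deg [-0.88  0.73] q235 3.1596
shift [ 3.3  0.3 -0.2] twist -0.004
```

>>> {"method": "jog_arm", "body": {"offset": [[2, 0, 0]], "twist": [0], "fingers": [1]}}

```text
clock: 30.5
eef_pos: [0.4854, 0.0028, 0.1797]
orientation: [0.079, 1.585, -0.06]
ft_force: [0.4, 0.7, -2.2]
finger_gap: 0.0576
```

```bash
python3 hold.py 482.8 5.1 31 -4.8
```

```text
t 30.65 tcp [485.3   2.9 179.5] psi -5.05 tilt 1.15 q [-0.24  0.54  1.84  0.01  0.78 -1.73] F [ 0.4 -0.4 -2.1] gap 57.7
grasp [483.    4.8  32.2] lean out/ccw deg [-0.89  0.74] q235 3.1598
shift [ 1.3  0.3 -0.2] twist -0.004
```

>>> {"method": "jog_arm", "body": {"offset": [[1.5, 0, 0]], "twist": [0], "fingers": [1]}}

```text
clock: 30.75
eef_pos: [0.4853, 0.0029, 0.1782]
orientation: [0.079, 1.586, -0.06]
ft_force: [-4.6, 0.1, 6.2]
finger_gap: 0.0576
```

```bash
python3 hold.py 482.8 5.1 31 -4.8
```

```text
t 30.9 tcp [485.3   2.9 178.3] psi -5.04 tilt 1.13 q [-0.24  0.55  1.84  0.01  0.77 -1.73] F [-1.   0.2  3.2] gap 57.6
grasp [483.1   4.7  31. ] lean out/ccw deg [-0.87  0.73] q235 3.1594
shift [ 0.   0.3 -0.3] twist -0.004
```

Contact exactly at the expected height. Release and retreat.

>>> {"method": "jog_arm", "body": {"offset": [[0.5, 0, 0], [0, 0, 0], [0, 0, 0], [0, 0, 0], [0, 0, 0]], "twist": [0, 0, 0, 0, 0], "fingers": [1, -0.4, -0.7, -1, -1]}}

```text
clock: 31.4
eef_pos: [0.4855, 0.0028, 0.1782]
orientation: [0.079, 1.584, -0.06]
ft_force: [-0.6, 0.6, -0.4]
finger_gap: 0.0837
```

```bash
python3 hold.py 482.8 5.1 31 -4.8
```

```text
t 31.55 tcp [485.5   2.9 178.2] psi -5.04 tilt 1.07 q [-0.24  0.55  1.84  0.01  0.77 -1.73] F [ 0.3  0.1 -0.3] gap 88.1
grasp [483.4   4.7  30.9] lean out/ccw deg [-0.81  0.71] q235 3.1583
shift [-0.1  0.4 -0.7] twist -0.004
```

>>> {"method": "jog_arm", "body": {"offset": [[-40, 0, 0]], "twist": [0], "fingers": [-1]}}

```text
clock: 31.65
eef_pos: [0.485, 0.0025, 0.2153]
orientation: [0.08, 1.593, -0.059]
ft_force: [-0.3, -0.6, 1.4]
finger_gap: 0.0882
```

```bash
python3 hold.py 482.8 5.1 31 -4.8
```

```text
t 31.8 tcp [486.5   2.3 219.6] psi -5.04 tilt 0.89 q [-0.24  0.47  1.82  0.01  0.87 -1.73] F [ 0.2  0.3 -0.5] gap 88.4
grasp [485.    3.9  72.4] lean out/ccw deg [-0.59  0.66] q235 3.1544
shift [41.4  0.5 -1.8] twist -0.004
```

>>> {"method": "jog_arm", "body": {"offset": [[-50, 0, 0], [-50, 0, 0]], "twist": [0, 0], "fingers": [-1, -1]}}

```text
clock: 32.0
eef_pos: [0.4866, 0.0012, 0.314]
orientation: [0.081, 1.595, -0.059]
ft_force: [0.9, -0.1, 0.1]
finger_gap: 0.0878
```

```bash
python3 hold.py 482.8 205 180 5
```

```text
t 32.15 tcp [487.1   1.1 315.2] psi -5.05 tilt 1.24 q [-0.24  0.33  1.73  0.01  1.11 -1.73] F [-0.7 -0.6 -0.4] gap 87.9
grasp [484.5   3.1 167.9] lean out/ccw deg [-0.99  0.75] q235 3.1615
shift [ -9.4 201.1 -19.7] twist -0.175
```

>>> {"method": "jog_arm", "body": {"offset": [[0, 45, 0], [0, 45, 0], [0, 45, 0], [0, 45, 0]], "twist": [-0.03, -0.03, -0.03, -0.03], "fingers": [-1, -1, -1, -1]}}

```text
clock: 32.55
eef_pos: [0.4951, 0.1819, 0.3096]
orientation: [-0.01, 1.598, 0.03]
ft_force: [1.1, 0.1, 0.2]
finger_gap: 0.088
```

```bash
python3 hold.py 482.8 205 180 5; python3 look.py 9; python3 -c "
import cv2,numpy as np
im=np.load('pics/top9.npz')['rgb'][:,:,::-1]; cv2.imwrite('pics/top9b.png',cv2.resize(im[140:270,210:410],None,fx=4,fy=4,interpolation=cv2.INTER_CUBIC))"
```

```text
t 32.7 tcp [494.8 182.2 309.4] psi 1.66 tilt 1.73 q [ 0.13  0.42  1.62  0.02  1.14 -1.48] F [ 0.1 -0.8  0.6] gap 88.0
grasp [490.7 184.  162.2] lean out/ccw deg [-1.24  1.2 ] q235 3.1675
shift [-17.3  21.5  -7.8] twist -0.058
top stack yellow 136 [ 510.5 -410.9   58.5] [ 510.3 -412.2] [20.6 62.6] 6.7 pca 6.6 z 0.0587
top stack red 143 [ 488.3 -413.    30.8] [ 488.3 -414.1] [20.8 67.2] 6.5 pca 6.9 z 0.0311
top toplayer z 0.0608 726 [ 0.5563 -0.4062  0.0586] [ 556.8 -406.3] [116.7  63.9] 7.7 pca 7.4
top SEATED green 375 [ 515.7 -204.6] [ 0.5151 -0.2041  0.0274] [67.8 55.4] 8.9 pca 8.1 target 518.8 -203.5 10.5 tape [ 492.7 -206.7   27.7]
top SEATED blue 544 [480.2   5.2] [0.4793 0.0052 0.0285] [58.6 92.4] -4.6 pca -4.7 target 482.8 5.1 -4.8 tape [445.3   8.   28.8]
side stack yellow 45 [ 512.8 -405.9   57.7] [ 512.8 -407.3] [16.4 63.6] 6.4 pca 8.3 z 0.0575
side stack red 37 [ 490.3 -408.9   29.9] [ 489.4 -414. ] [11.8 68.9] 0.9 pca 2.8 z 0.0295
side toplayer z 0.0604 302 [ 0.5619 -0.403   0.0577] [ 561.9 -404.2] [114.3  70.2] 7.4 pca 6.1
side SEATED blue 124 [484.2   7.5] [0.4778 0.0118 0.0277] [61.1 91.6] -5.4 pca -2.1 target 482.8 5.1 -4.8 tape [446.8  11.1  28.2]
```

View pics/top9b.png

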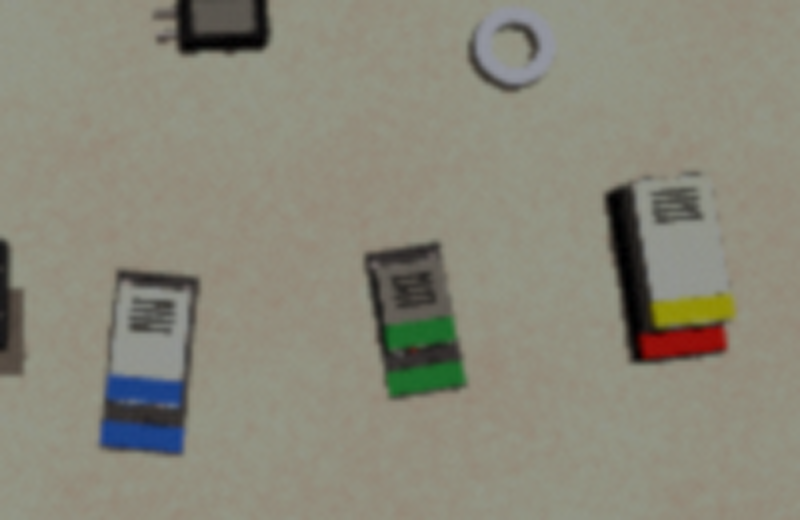

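>>> {"method": "jog_arm", "body": {"offset": [[0, -45, 5], [0, -45, 5], [0, -45, 5], [0, -45, 5], [0, -45, 5]], "twist": [-0.02, -0.02, -0.02, -0.02, -0.02], "fingers": [-1, -1, -1, -1, -1]}}

```text
clock: 33.3
eef_pos: [0.5336, -0.0534, 0.3029]
orientation: [-0.088, 1.598, 0.111]
ft_force: [1.0, 0.2, 0.5]
finger_gap: 0.0879
```

```bash
python3 hold.py 559 -405.5 160 7
```

```text
t 33.45 tcp [533.8 -53.6 302.7] psi 6.97 tilt 1.93 q [-0.32  0.44  1.59  0.    1.14 -2.01] F [ 0.  -0.1  0.1] gap 88.0
grasp [529.2 -51.7 155.4] lean out/ccw deg [-1.84  0.56] q235 3.1751
shift [ -10.1 -354.7  -13.5] twist -0.001
```

>>> {"method": "jog_arm", "body": {"offset": [[0, -45, 5], [0, -45, 5], [0, -45, 5], [0, -45, 5], [0, -45, 5]], "twist": [0, 0, 0, 0, 0], "fingers": [-1, -1, -1, -1, -1]}}

```text
clock: 33.95
eef_pos: [0.5845, -0.277, 0.2958]
orientation: [-0.082, 1.602, 0.112]
ft_force: [1.4, -0.4, -0.1]
finger_gap: 0.088
```

```bash
python3 hold.py 559 -405.5 160 7
```

```text
t 34.1 tcp [ 584.2 -277.4  295. ] psi 6.92 tilt 2.26 q [-0.62  0.68  1.22 -0.01  1.28 -2.31] F [-0.2  0.5 -0.2] gap 88.4
grasp [ 579.  -274.9  147.8] lean out/ccw deg [-2.26  0.02] q235 3.1805
shift [ -13.7 -127.   -35.9] twist -0.001
```

>>> {"method": "jog_arm", "body": {"offset": [[-5, -43, -12], [-5, -43, -12], [0, -40, -12]], "twist": [0, 0, 0], "fingers": [-1, -1, -1]}}

```text
clock: 34.4
eef_pos: [0.5654, -0.4024, 0.3033]
orientation: [-0.083, 1.604, 0.12]
ft_force: [0.7, -0.1, -0.0]
finger_gap: 0.0878
```

```bash
python3 hold.py 559 -405.5 160 7
```

```text
t 34.55 tcp [ 564.6 -403.2  301.9] psi 7.22 tilt 2.54 q [-0.79  0.78  1.02 -0.01  1.38 -2.48] F [-0.4  0.4  0.4] gap 88.5
grasp [ 559.  -400.   154.8] lean out/ccw deg [-2.53 -0.26] q235 3.1844
shift [-5.4 -5.3 -0.8] twist 0.004
```

>>> {"method": "jog_arm", "body": {"offset": [[40, 0, 0], [-40, 0, 0]], "twist": [0, 0], "fingers": [-1, -1]}}

```text
clock: 34.75
eef_pos: [0.5646, -0.3991, 0.2945]
orientation: [-0.073, 1.614, 0.128]
ft_force: [-0.3, 0.4, -1.4]
finger_gap: 0.0882
```

```bash
python3 hold.py 559 -405.5 160 7
```

```text
t 34.9 tcp [ 566.3 -400.2  309.6] psi 7.36 tilt 1.74 q [-0.78  0.77  1.02 -0.01  1.38 -2.48] F [-0.3  0.1 -0.4] gap 88.3
grasp [ 562.2 -398.4  162.4] lean out/ccw deg [-1.7  -0.34] q235 3.1699
shift [ 2.4 -6.7 -4.1] twist 0.006
```

>>> {"method": "jog_arm", "body": {"offset": [[40, 0, 0], [-40, 0, 0]], "twist": [0, 0], "fingers": [-1, -1]}}

```text
clock: 35.1
eef_pos: [0.5665, -0.3963, 0.3032]
orientation: [-0.086, 1.602, 0.121]
ft_force: [-0.5, 0.4, -0.9]
finger_gap: 0.088
```

```bash
python3 hold.py 559 -405.5 54 7
```

```text
t 35.25 tcp [ 567.8 -397.5  317.4] psi 7.51 tilt 0.93 q [-0.78  0.76  1.01 -0.01  1.38 -2.48] F [ 0.4 -0.4  0.6] gap 88.3
grasp [ 565.5 -397.3  170.2] lean out/ccw deg [-0.8  -0.47] q235 3.1541
shift [116.2  -7.7  -5.6] twist 0.009
```

>>> {"method": "jog_arm", "body": {"offset": [[40, 0, 0], [-40, 0, 0]], "twist": [0, 0], "fingers": [-1, -1]}}

```text
clock: 35.45
eef_pos: [0.5677, -0.395, 0.3104]
orientation: [-0.096, 1.591, 0.113]
ft_force: [-0.0, 0.2, 0.1]
finger_gap: 0.0881
```

```bash
python3 hold.py 559 -405.5 54 7
```

```text
t 35.6 tcp [ 568.9 -395.9  324.7] psi 7.61 tilt 0.61 q [-0.78  0.75  1.01 -0.01  1.37 -2.48] F [ 0.   0.3 -0.6] gap 88.3
grasp [ 568.2 -397.4  177.4] lean out/ccw deg [ 0.09 -0.61] q235 3.1382
shift [123.5  -5.8  -9.4] twist 0.011
```

>>> {"method": "jog_arm", "body": {"offset": [[10, -9, -8]], "twist": [0.01], "fingers": [-1]}}

```text
clock: 35.7
eef_pos: [0.5627, -0.4048, 0.3152]
orientation: [-0.106, 1.572, 0.09]
ft_force: [-0.5, 0.4, 0.2]
finger_gap: 0.0882
```

```bash
python3 hold.py 559 -405.5 54 7
```

```text
t 35.85 tcp [ 561.4 -406.5  312.9] psi 6.97 tilt 0.58 q [-0.79  0.76  1.02 -0.01  1.35 -2.48] F [ 0.2 -0.7 -0. ] gap 88.3
grasp [ 560.4 -407.6  165.6] lean out/ccw deg [-0.06 -0.58] q235 3.141
shift [111.6   3.   -0.3] twist -0.0
```

>>> {"method": "jog_arm", "body": {"offset": [[45, 0, 0]], "twist": [0], "fingers": [-1]}}

```text
clock: 35.95
eef_pos: [0.5617, -0.4076, 0.2727]
orientation: [-0.107, 1.569, 0.083]
ft_force: [0.2, -0.8, -0.0]
finger_gap: 0.0879
```

```bash
python3 hold.py 559 -405.5 54 7
```

```text
t 36.1 tcp [ 560.7 -406.5  265. ] psi 6.96 tilt 0.68 q [-0.79  0.81  1.07 -0.01  1.27 -2.48] F [ 0.8 -0.7  0. ] gap 88.1
grasp [ 559.  -406.9  117.7] lean out/ccw deg [-0.44 -0.51] q235 3.1477
shift [63.7  1.5  0.9] twist -0.001
```

>>> {"method": "jog_arm", "body": {"offset": [[35, 0, 0]], "twist": [0], "fingers": [-1]}}

```text
clock: 36.2
eef_pos: [0.5614, -0.4075, 0.2359]
orientation: [-0.103, 1.573, 0.088]
ft_force: [0.2, 0.2, 0.5]
finger_gap: 0.0883
```

```bash
python3 hold.py 559 -405.5 54 7
```

```text
t 36.35 tcp [ 560.3 -406.5  229.8] psi 6.96 tilt 0.76 q [-0.8   0.84  1.1  -0.01  1.21 -2.48] F [-0.3  1.   0.9] gap 87.8
grasp [ 558.3 -406.7   82.6] lean out/ccw deg [-0.59 -0.49] q235 3.1503
shift [28.6  1.   1.2] twist -0.001
```

>>> {"method": "jog_arm", "body": {"offset": [[20, 1, 1]], "twist": [0], "fingers": [-1]}}

```text
clock: 36.45
eef_pos: [0.5617, -0.4063, 0.2149]
orientation: [-0.1, 1.577, 0.091]
ft_force: [0.6, -0.2, 0.3]
finger_gap: 0.0884
```

```bash
python3 hold.py 559 -405.5 54 7
```

```text
t 36.6 tcp [ 561.1 -405.5  211.3] psi 6.98 tilt 0.75 q [-0.79  0.86  1.11 -0.01  1.17 -2.48] F [ 0.3 -0.1 -0.1] gap 88.1
grasp [ 559.2 -405.7   64. ] lean out/ccw deg [-0.56 -0.49] q235 3.1499
shift [10.   0.2 -0. ] twist -0.0
```

>>> {"method": "jog_arm", "body": {"offset": [[8, 0, 0]], "twist": [0], "fingers": [-1]}}

```text
clock: 36.7
eef_pos: [0.5615, -0.406, 0.2061]
orientation: [-0.099, 1.579, 0.093]
ft_force: [-0.5, -0.5, 0.4]
finger_gap: 0.088
```

```bash
python3 hold.py 559 -405.5 54 7
```

```text
t 36.85 tcp [ 561.  -405.6  203.9] psi 6.97 tilt 0.73 q [-0.79  0.87  1.12 -0.01  1.16 -2.48] F [-0.4  1.1  0.7] gap 88.1
grasp [ 559.2 -405.9   56.6] lean out/ccw deg [-0.53 -0.5 ] q235 3.1493
shift [ 2.6  0.4 -0.1] twist -0.001
```

>>> {"method": "jog_arm", "body": {"offset": [[0, 0, 0], [0, 0, 0], [0, 0, 0], [0, 0, 0], [0, 0, 0]], "twist": [0, 0, 0, 0, 0], "fingers": [1, 1, 1, 1, 1]}}

```text
clock: 37.35
eef_pos: [0.5612, -0.4059, 0.2054]
orientation: [-0.097, 1.58, 0.094]
ft_force: [0.6, -0.3, -1.0]
finger_gap: 0.0619
```

>>> {"method": "jog_arm", "body": {"offset": [[0, 0, 0], [0, 0, 0], [0, 0, 0]], "twist": [0, 0, 0], "fingers": [1, 1, 1]}}

```text
clock: 37.65
eef_pos: [0.5612, -0.4059, 0.2054]
orientation: [-0.097, 1.58, 0.094]
ft_force: [0.9, -0.4, 0.7]
finger_gap: 0.0617
```

```bash
python3 hold.py 559 -405.5 54 7
```

```text
t 37.8 tcp [ 561.2 -405.9  205.4] psi 6.97 tilt 0.67 q [-0.79  0.87  1.12 -0.01  1.16 -2.48] F [ 0.9  0.7 -0.3] gap 61.6
grasp [ 559.6 -406.3   58.1] lean out/ccw deg [-0.43 -0.51] q235 3.1475
shift [ 4.1  0.9 -0.4] twist -0.001
```

>>> {"method": "jog_arm", "body": {"offset": [[-15, 0, 0], [-30, 0, 0], [-40, 0, 0]], "twist": [0, 0, 0], "fingers": [1, 1, 1]}}

```text
clock: 38.1
eef_pos: [0.5615, -0.4051, 0.2873]
orientation: [-0.089, 1.589, 0.102]
ft_force: [0.8, -1.1, -2.7]
finger_gap: 0.062
```

```bash
python3 hold.py 461 402 150 6.6; python3 -c "
from h import *
f=grab_frame('side'); im=f['pixels'][:,:,::-1]
cv2.imwrite('pics/side10.png',cv2.resize(im[50:170,210:310],None,fx=5,fy=5,interpolation=cv2.INTER_CUBIC))
"
```

```text
t 38.25 tcp [ 562.  -405.4  290.8] psi 6.97 tilt 0.81 q [-0.79  0.78  1.05 -0.01  1.32 -2.48] F [ 0.1 -0.9 -4.2] gap 61.8
grasp [ 559.9 -405.4  143.5] lean out/ccw deg [-0.66 -0.47] q235 3.1515
shift [-5.100e+00  8.135e+02 -3.000e-01] twist 0.006
```

View pics/side10.png

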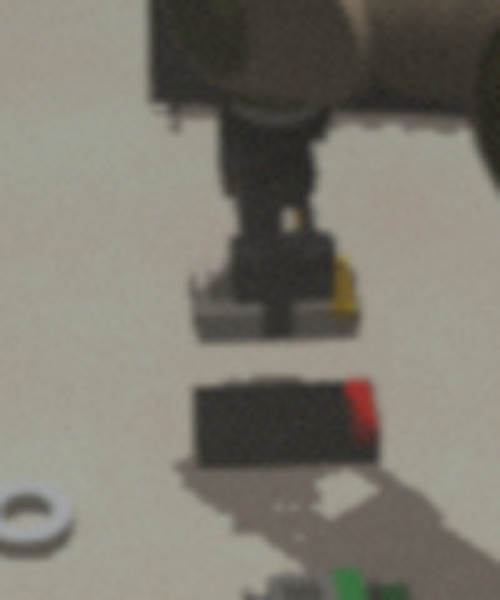

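>>> {"method": "jog_arm", "body": {"offset": [[0, 30, 0], [0, 43, 0], [0, 43, 0], [0, 43, 0], [0, 43, 0]], "twist": [0, 0, 0, 0, 0], "fingers": [1, 1, 1, 1, 1]}}

```text
clock: 38.8
eef_pos: [0.5339, -0.2018, 0.2805]
orientation: [-0.08, 1.596, 0.1]
ft_force: [0.4, 0.1, -2.2]
finger_gap: 0.0618
```

```bash
python3 hold.py 461 402 150 6.6
```

```text
t 38.95 tcp [ 534.5 -201.3  281. ] psi 6.75 tilt 1.74 q [-0.56  0.54  1.5  -0.01  1.13 -2.25] F [ 0.1 -0.6 -2.9] gap 61.6
grasp [ 530.3 -199.7  133.7] lean out/ccw deg [-1.74  0.03] q235 3.1714
shift [ -7.6 605.8   1.5] twist 0.003
```

>>> {"method": "jog_arm", "body": {"offset": [[0, 43, 0], [0, 43, 0], [0, 43, 0], [0, 43, 0], [0, 43, 0]], "twist": [0, 0, 0, 0, 0], "fingers": [1, 1, 1, 1, 1]}}

```text
clock: 39.45
eef_pos: [0.5093, 0.0115, 0.2794]
orientation: [-0.073, 1.602, 0.094]
ft_force: [1.7, -0.2, -3.2]
finger_gap: 0.0621
```

```bash
python3 hold.py 461 402 150 6.6
```

```text
t 39.6 tcp [509.4  11.9 279.5] psi 6.35 tilt 2.03 q [-0.21  0.42  1.7   0.    1.06 -1.89] F [-0.1  0.1 -2.6] gap 61.7
grasp [504.5  13.6 132.2] lean out/ccw deg [-1.91  0.7 ] q235 3.1768
shift [-11.8 391.   -0.8] twist -0.004
```

>>> {"method": "jog_arm", "body": {"offset": [[0, 43, 0], [0, 43, 0], [0, 43, 0], [0, 43, 0], [0, 43, 0]], "twist": [0, 0, 0, 0, 0], "fingers": [1, 1, 1, 1, 1]}}

```text
clock: 40.1
eef_pos: [0.4909, 0.2217, 0.2797]
orientation: [-0.066, 1.604, 0.083]
ft_force: [0.5, -0.7, -3.8]
finger_gap: 0.0617
```

```bash
python3 hold.py 461 402 150 6.6
```

```text
t 40.25 tcp [490.6 222.1 279.5] psi 5.63 tilt 2.07 q [ 0.2   0.48  1.61  0.02  1.09 -1.47] F [-0.6  0.4 -3.1] gap 62.0
grasp [485.4 223.4 132.3] lean out/ccw deg [-1.62  1.29] q235 3.1741
shift [-15.2 180.4  -7.4] twist -0.017
```

>>> {"method": "jog_arm", "body": {"offset": [[-4, 43, -2], [-4, 43, -2], [-4, 43, -2], [-3, 43, -1]], "twist": [-0.005, -0.005, -0.005, -0.005], "fingers": [1, 1, 1, 1]}}

```text
clock: 40.65
eef_pos: [0.4731, 0.3865, 0.2947]
orientation: [-0.075, 1.606, 0.086]
ft_force: [0.4, -1.2, -2.8]
finger_gap: 0.0619
```

```bash
python3 hold.py 461 402 150 6.6
```

```text
t 40.8 tcp [472.6 386.9 294.2] psi 6.06 tilt 2.16 q [ 0.49  0.6   1.36  0.02  1.21 -1.19] F [-0.2 -0.5 -3.9] gap 61.5
grasp [467.1 387.6 147. ] lean out/ccw deg [-1.47  1.58] q235 3.1722
shift [-2.7 15.  -4.7] twist -0.009
```

>>> {"method": "jog_arm", "body": {"offset": [[40, 0, 0], [-40, 0, 0]], "twist": [0, 0], "fingers": [1, 1]}}

```text
clock: 41.0
eef_pos: [0.4746, 0.3826, 0.2851]
orientation: [-0.081, 1.619, 0.08]
ft_force: [-0.0, -0.5, -3.4]
finger_gap: 0.0618
```

```bash
python3 hold.py 461 402 31 6.6
```

```text
t 41.15 tcp [476.4 383.7 299.4] psi 5.81 tilt 1.55 q [ 0.48  0.6   1.35  0.02  1.21 -1.2 ] F [-0.8 -0.3 -3.6] gap 61.8
grasp [472.8 385.2 152.1] lean out/ccw deg [-0.74  1.36] q235 3.1589
shift [121.6  16.4  -7.1] twist -0.014
```

>>> {"method": "jog_arm", "body": {"offset": [[40, 0, 0], [-40, 0, 0]], "twist": [0, 0], "fingers": [1, 1]}}

```text
clock: 41.35
eef_pos: [0.4776, 0.38, 0.2914]
orientation: [-0.072, 1.604, 0.081]
ft_force: [0.3, -1.2, -3.4]
finger_gap: 0.0619
```

```bash
python3 hold.py 461 402 31 6.6
```

```text
t 41.5 tcp [479.1 381.3 305.1] psi 5.6 tilt 1.17 q [ 0.48  0.59  1.35  0.02  1.21 -1.2 ] F [-0.4 -0.5 -3.6] gap 61.8
grasp [477.4 383.8 157.9] lean out/ccw deg [0.09 1.16] q235 3.1441
shift [127.3  17.5 -13.3] twist -0.017
```

>>> {"method": "jog_arm", "body": {"offset": [[10, 18, -14]], "twist": [-0.015], "fingers": [1]}}

```text
clock: 41.6
eef_pos: [0.4649, 0.396, 0.2962]
orientation: [-0.072, 1.576, 0.1]
ft_force: [-0.3, 0.2, -3.1]
finger_gap: 0.0613
```

```bash
python3 hold.py 461 402 31 6.6
```

```text
t 41.75 tcp [462.9 397.6 294.7] psi 6.49 tilt 1.17 q [ 0.52  0.6   1.37  0.02  1.18 -1.18] F [-0.2  0.3 -2.1] gap 61.8
grasp [461.  400.  147.4] lean out/ccw deg [0.04 1.17] q235 3.1449
shift [116.4  -0.    1.5] twist -0.002
```

>>> {"method": "jog_arm", "body": {"offset": [[45, 0, 0]], "twist": [0], "fingers": [1]}}

```text
clock: 41.85
eef_pos: [0.464, 0.3984, 0.2544]
orientation: [-0.072, 1.57, 0.106]
ft_force: [2.0, 0.6, -3.5]
finger_gap: 0.0618
```

```bash
python3 hold.py 461 402 31 6.6
```

```text
t 42.0 tcp [462.4 397.4 247.9] psi 6.44 tilt 1.24 q [ 0.52  0.65  1.41  0.02  1.09 -1.18] F [ 0.1  0.9 -1.9] gap 61.7
grasp [459.8 399.3 100.6] lean out/ccw deg [-0.26  1.21] q235 3.1503
shift [69.6  1.5  2.6] twist -0.003
```

>>> {"method": "jog_arm", "body": {"offset": [[35, 0, 0]], "twist": [0], "fingers": [1]}}

```text
clock: 42.1
eef_pos: [0.4637, 0.3983, 0.2181]
orientation: [-0.073, 1.576, 0.103]
ft_force: [1.7, -0.1, -2.5]
finger_gap: 0.0619
```

```bash
python3 hold.py 461 402 31 6.6
```

```text
t 42.25 tcp [462.  397.5 213.2] psi 6.42 tilt 1.29 q [ 0.52  0.7   1.43  0.02  1.03 -1.18] F [-0.3  0.  -2.8] gap 61.5
grasp [459.2 399.3  65.9] lean out/ccw deg [-0.37  1.23] q235 3.1522
shift [34.9  2.   2.7] twist -0.003
```

>>> {"method": "jog_arm", "body": {"offset": [[25, 2, 2]], "twist": [0], "fingers": [1]}}

```text
clock: 42.35
eef_pos: [0.4648, 0.4006, 0.1931]
orientation: [-0.075, 1.58, 0.101]
ft_force: [-0.4, 0.6, -2.5]
finger_gap: 0.0618
```

```bash
python3 hold.py 461 402 31 6.6
```

```text
t 42.5 tcp [463.6 400.  189.4] psi 6.41 tilt 1.28 q [ 0.52  0.74  1.43  0.02  0.99 -1.18] F [-0.3  0.6 -1.8] gap 61.6
grasp [460.8 401.8  42.1] lean out/ccw deg [-0.37  1.23] q235 3.1522
shift [11.1  0.1  0.4] twist -0.003
```

>>> {"method": "jog_arm", "body": {"offset": [[6, 0, 0]], "twist": [0], "fingers": [1]}}

```text
clock: 42.6
eef_pos: [0.4641, 0.4004, 0.1859]
orientation: [-0.076, 1.584, 0.1]
ft_force: [0.5, -0.8, -2.6]
finger_gap: 0.0618
```

```bash
python3 hold.py 461 402 31 6.6
```

```text
t 42.75 tcp [463.6 400.1 184.3] psi 6.41 tilt 1.26 q [ 0.52  0.74  1.43  0.02  0.98 -1.18] F [ 0.1  0.8 -3.1] gap 62.0
grasp [461.  402.   37.1] lean out/ccw deg [-0.31  1.22] q235 3.1511
shift [ 6.1 -0.1  0.1] twist -0.003
```

>>> {"method": "jog_arm", "body": {"offset": [[2, 0, 0]], "twist": [0], "fingers": [1]}}

```text
clock: 42.85
eef_pos: [0.4638, 0.4002, 0.1832]
orientation: [-0.077, 1.585, 0.099]
ft_force: [-0.5, 0.2, -2.4]
finger_gap: 0.0616
```

```bash
python3 hold.py 461 402 31 6.6
```

```text
t 43.0 tcp [463.6 400.2 182.6] psi 6.41 tilt 1.25 q [ 0.52  0.75  1.43  0.02  0.97 -1.18] F [-0.8 -0.8 -2.7] gap 61.5
grasp [461.  402.   35.3] lean out/ccw deg [-0.3   1.21] q235 3.1509
shift [ 4.3 -0.1  0. ] twist -0.003
```

>>> {"method": "jog_arm", "body": {"offset": [[2.5, 0, 0]], "twist": [0], "fingers": [1]}}

```text
clock: 43.1
eef_pos: [0.4637, 0.4002, 0.1804]
orientation: [-0.077, 1.585, 0.099]
ft_force: [-0.0, -0.0, -2.6]
finger_gap: 0.0618
```

```bash
python3 hold.py 461 402 31 6.6
```

```text
t 43.25 tcp [463.5 400.2 179.9] psi 6.41 tilt 1.26 q [ 0.52  0.75  1.43  0.02  0.97 -1.18] F [ 0.   0.3 -3.3] gap 61.7
grasp [460.9 402.   32.6] lean out/ccw deg [-0.32  1.22] q235 3.1513
shift [ 1.6 -0.   0.2] twist -0.003
```

>>> {"method": "jog_arm", "body": {"offset": [[1.5, 0, 0]], "twist": [0], "fingers": [1]}}

```text
clock: 43.35
eef_pos: [0.4636, 0.4003, 0.1787]
orientation: [-0.077, 1.586, 0.099]
ft_force: [-4.5, -1.8, 18.4]
finger_gap: 0.0618
```

```bash
python3 hold.py 461 402 31 6.6
```

```text
t 43.5 tcp [463.6 400.3 178.8] psi 6.42 tilt 1.25 q [ 0.52  0.75  1.43  0.02  0.96 -1.18] F [-1.6 -1.   1.8] gap 61.7
grasp [461.  402.1  31.5] lean out/ccw deg [-0.29  1.21] q235 3.1508
shift [ 0.5 -0.1  0. ] twist -0.003
```

>>> {"method": "jog_arm", "body": {"offset": [[1, 0, 0]], "twist": [0], "fingers": [1]}}

```text
clock: 43.6
eef_pos: [0.4636, 0.4003, 0.1787]
orientation: [-0.078, 1.586, 0.099]
ft_force: [-6.3, -2.8, 11.5]
finger_gap: 0.0618
```

```bash
python3 hold.py 461 402 31 6.6
```

```text
t 43.75 tcp [463.5 400.3 178.7] psi 6.43 tilt 1.23 q [ 0.52  0.75  1.43  0.02  0.96 -1.18] F [-3.9 -2.5  9.3] gap 61.8
grasp [461.  402.2  31.5] lean out/ccw deg [-0.29  1.19] q235 3.1507
shift [ 0.5 -0.2  0. ] twist -0.003
```

Contact. Release, rise, return toward the middle to look.

>>> {"method": "jog_arm", "body": {"offset": [[0, 0, 0], [0, 0, 0], [0, 0, 0], [0, 0, 0], [0, 0, 0]], "twist": [0, 0, 0, 0, 0], "fingers": [-0.45, -0.6, -1, -1, -1]}}

```text
clock: 44.25
eef_pos: [0.4639, 0.4004, 0.179]
orientation: [-0.077, 1.584, 0.099]
ft_force: [-0.2, 0.6, -0.3]
finger_gap: 0.0883
```

```bash
python3 hold.py 461 402 31 6.6
```

```text
t 44.4 tcp [463.9 400.5 179.1] psi 6.42 tilt 1.2 q [ 0.52  0.75  1.43  0.02  0.96 -1.18] F [ 0.1  0.6 -0.9] gap 87.5
grasp [461.5 402.5  31.8] lean out/ccw deg [-0.18  1.18] q235 3.1487
shift [ 0.8 -0.4 -0.6] twist -0.003
```

>>> {"method": "jog_arm", "body": {"offset": [[-40, 0, 0]], "twist": [0], "fingers": [-1]}}

```text
clock: 44.5
eef_pos: [0.4635, 0.3993, 0.215]
orientation: [-0.08, 1.592, 0.096]
ft_force: [0.9, -0.3, 1.2]
finger_gap: 0.0888
```

```bash
python3 hold.py 461 402 31 6.6
```

```text
t 44.65 tcp [464.9 400.2 221.2] psi 6.42 tilt 1.14 q [ 0.52  0.69  1.41  0.02  1.04 -1.18] F [-0.8  0.8  0. ] gap 88.2
grasp [463.2 402.5  73.9] lean out/ccw deg [0.07 1.13] q235 3.1444
shift [42.9 -1.  -1.8] twist -0.003
```

>>> {"method": "jog_arm", "body": {"offset": [[-50, 0, 0], [-50, 0, 0]], "twist": [0, 0], "fingers": [-1, -1]}}

```text
clock: 44.85
eef_pos: [0.4654, 0.3981, 0.3135]
orientation: [-0.08, 1.594, 0.096]
ft_force: [1.6, 0.4, -0.8]
finger_gap: 0.0883
```

```bash
python3 hold.py 490 200 170 7
```

```text
t 45.0 tcp [465.7 398.3 315.4] psi 6.42 tilt 1.27 q [ 0.51  0.58  1.33  0.02  1.24 -1.18] F [-0.   0.2 -0.7] gap 88.1
grasp [463.  400.1 168.2] lean out/ccw deg [-0.37  1.22] q235 3.1521
shift [  -4.7 -201.8    4.5] twist -0.01
```

>>> {"method": "jog_arm", "body": {"offset": [[0, -45, 5], [0, -45, 5], [0, -45, 5], [0, -45, 5], [0, -20, 5]], "twist": [0, 0, 0, 0, 0], "fingers": [-1, -1, -1, -1, -1]}}

```text
clock: 45.5
eef_pos: [0.5117, 0.1981, 0.3022]
orientation: [-0.085, 1.6, 0.102]
ft_force: [-0.2, 1.0, 0.5]
finger_gap: 0.088
```

```bash
python3 hold.py 550 -405 150 7; python3 look.py 11; python3 -c "
import cv2,numpy as np
im=np.load('pics/top11.npz')['rgb'][:,:,::-1]; cv2.imwrite('pics/top11b.png',cv2.resize(im[140:290,90:410],None,fx=2.5,fy=2.5,interpolation=cv2.INTER_CUBIC))"
```

```text
t 45.65 tcp [511.6 200.3 302.6] psi 6.78 tilt 1.86 q [ 0.16  0.47  1.55  0.02  1.15 -1.54] F [-0.8  0.1  0.3] gap 88.3
grasp [507.1 201.7 155.4] lean out/ccw deg [-1.46  1.16] q235 3.1708
shift [  -1.7 -607.6  -28.8] twist -0.004
top stack red 154 [ 489.2 -413.5   30.9] [ 489.3 -414.5] [22.3 66.6] 7.6 pca 8.0 z 0.031
top toplayer z 0.0331 880 [ 0.5455 -0.4063  0.0307] [ 546.8 -406.1] [140.   67.6] 7.2 pca 7.5
top SEATED green 375 [ 514.7 -204.7] [ 0.5149 -0.2043  0.0273] [69.6 54.5] 9.1 pca 8.5 target 518.8 -203.5 10.5 tape [ 492.8 -206.7   27.7]
top SEATED blue 543 [479.9   5. ] [0.4795 0.0051 0.0284] [58.8 91.6] -5.2 pca -4.8 target 482.8 5.1 -4.8 tape [445.4   7.8  28.9]
top SEATED yellow 138 [455.5 425.4] [0.4553 0.4263 0.0312] [118.6  14.3] 5.3 pca 5.2 target 461 402 6.6 tape [408.7 421.1  31.9]
side stack red 56 [ 492.6 -409.1   29.6] [ 493.2 -412.3] [18.1 73.1] 8.4 pca 7.2 z 0.0297
side toplayer z 0.0324 374 [ 0.5514 -0.4025  0.0297] [ 552.1 -402.2] [139.3  71.6] 7.3 pca 6.7
side SEATED blue 128 [455.1  10.8] [0.4529 0.0159 0.0274] [60.1 31.4] 89.3 pca 74.0 target 482.8 5.1 -4.8 tape [448.8  12.   27.7]
side SEATED yellow 1201 [463.1 403.7] [0.4631 0.4055 0.0306] [119.   64.1] 6.8 pca 6.4 target 461 402 6.6 tape [414.7 400.1  30.9]
```

View pics/top11b.png

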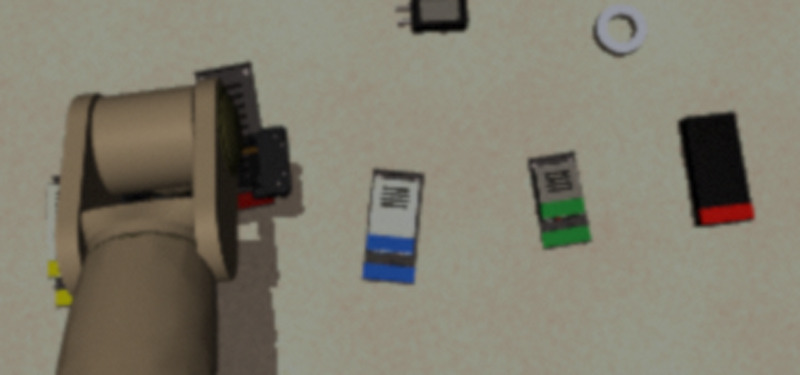

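>>> {"method": "jog_arm", "body": {"offset": [[0, -45, -2], [0, -45, -2], [0, -45, -2], [0, -45, -2], [0, -45, -2]], "twist": [-0.004, -0.004, -0.004, -0.004, -0.004], "fingers": [-1, -1, -1, -1, -1]}}

```text
clock: 46.25
eef_pos: [0.5306, -0.0176, 0.2984]
orientation: [-0.116, 1.598, 0.138]
ft_force: [1.1, -0.5, 0.6]
finger_gap: 0.0881
```

```bash
python3 hold.py 549.5 -404.5 150 7.4
```

```text
t 46.4 tcp [530.8 -18.1 298.2] psi 8.98 tilt 1.93 q [-0.26  0.44  1.61  0.    1.12 -1.98] F [-0.   0.9  0.5] gap 88.2
grasp [526.2 -16.4 151. ] lean out/ccw deg [-1.83  0.58] q235 3.1751
shift [  -4.1 -387.   -37.5] twist 0.028
```

>>> {"method": "jog_arm", "body": {"offset": [[-2, -45, -2], [-2, -45, -2], [-2, -45, -2], [-2, -45, -2], [0, -45, -2]], "twist": [0, 0, 0, 0, 0], "fingers": [-1, -1, -1, -1, -1]}}

```text
clock: 46.9
eef_pos: [0.5609, -0.2332, 0.3018]
orientation: [-0.126, 1.598, 0.153]
ft_force: [1.0, 0.2, 0.1]
finger_gap: 0.088
```

```bash
python3 hold.py 549.5 -404.5 150 7.4
```

```text
t 47.05 tcp [ 560.6 -233.8  300.9] psi 9.95 tilt 2.13 q [-0.59  0.59  1.36 -0.01  1.23 -2.33] F [ 0.2  0.2 -0.9] gap 88.1
grasp [ 555.6 -231.6  153.7] lean out/ccw deg [-2.13  0.04] q235 3.1783
shift [   1.4 -169.3  -35.7] twist 0.045
```

>>> {"method": "jog_arm", "body": {"offset": [[-3, -45, -5], [-3, -45, -5], [0, -40, -5]], "twist": [0, 0, 0], "fingers": [-1, -1, -1]}}

```text
clock: 47.35
eef_pos: [0.5733, -0.3555, 0.3047]
orientation: [-0.131, 1.6, 0.166]
ft_force: [0.2, -0.1, 1.2]
finger_gap: 0.0885
```

```bash
python3 hold.py 549.5 -404.5 150 7.4
```

```text
t 47.5 tcp [ 572.7 -356.1  303.5] psi 10.63 tilt 2.37 q [-0.73  0.73  1.1  -0.01  1.35 -2.48] F [-0.9  0.5 -0.5] gap 88.2
grasp [ 567.3 -353.3  156.3] lean out/ccw deg [-2.36 -0.18] q235 3.1817
shift [  6.  -47.3 -26.7] twist 0.056
```

>>> {"method": "jog_arm", "body": {"offset": [[40, 0, 0], [-40, 0, 0]], "twist": [0, 0], "fingers": [-1, -1]}}

```text
clock: 47.7
eef_pos: [0.574, -0.3499, 0.2962]
orientation: [-0.124, 1.608, 0.176]
ft_force: [0.4, -1.2, -0.9]
finger_gap: 0.0883
```

```bash
python3 hold.py 549.5 -404.5 150 7.4
```

```text
t 47.85 tcp [ 575.6 -351.   310.8] psi 10.94 tilt 1.57 q [-0.72  0.73  1.1  -0.01  1.34 -2.48] F [0.3 0.3 0. ] gap 87.9
grasp [ 571.8 -349.5  163.6] lean out/ccw deg [-1.55 -0.26] q235 3.1674
shift [ 13.6 -50.  -32.1] twist 0.062
```

>>> {"method": "jog_arm", "body": {"offset": [[40, 0, 0], [-40, 0, 0]], "twist": [0, 0], "fingers": [-1, -1]}}

```text
clock: 48.05
eef_pos: [0.5764, -0.3459, 0.3047]
orientation: [-0.138, 1.596, 0.17]
ft_force: [0.5, -0.1, -1.0]
finger_gap: 0.0882
```

```bash
python3 hold.py 549.5 -404.5 27 7.4
```

```text
t 48.2 tcp [ 577.6 -347.1  318.4] psi 11.18 tilt 0.76 q [-0.71  0.72  1.1  -0.01  1.34 -2.48] F [0.  0.5 0.6] gap 88.2
grasp [ 575.7 -347.1  171.1] lean out/ccw deg [-0.66 -0.38] q235 3.1519
shift [144.4 -51.7 -34.9] twist 0.066
```

>>> {"method": "jog_arm", "body": {"offset": [[10, -26, -16], [10, -26, -16]], "twist": [0.033, 0.033], "fingers": [-1, -1]}}

```text
clock: 48.4
eef_pos: [0.5575, -0.3993, 0.2998]
orientation: [-0.107, 1.579, 0.106]
ft_force: [0.1, -0.2, 0.3]
finger_gap: 0.0884
```

```bash
python3 hold.py 549.5 -404.5 27 7.4
```

```text
t 48.55 tcp [ 556.8 -400.3  298.8] psi 7.64 tilt 0.69 q [-0.79  0.76  1.07 -0.01  1.32 -2.49] F [-0.   0.4  0.4] gap 88.1
grasp [ 555.  -400.2  151.5] lean out/ccw deg [-0.59 -0.37] q235 3.1506
shift [124.6  -3.8  -4.6] twist 0.004
```

>>> {"method": "jog_arm", "body": {"offset": [[40, 0, 0]], "twist": [0], "fingers": [-1]}}

```text
clock: 48.65
eef_pos: [0.5576, -0.3996, 0.2637]
orientation: [-0.111, 1.573, 0.101]
ft_force: [1.4, -0.1, 0.9]
finger_gap: 0.0881
```

```bash
python3 hold.py 549.5 -404.5 27 7.4
```

```text
t 48.8 tcp [ 556.7 -398.6  257. ] psi 7.73 tilt 0.92 q [-0.79  0.8   1.11 -0.01  1.25 -2.49] F [-0.7 -0.4  0.6] gap 88.0
grasp [ 554.4 -398.   109.7] lean out/ccw deg [-0.87 -0.31] q235 3.1557
shift [82.8 -6.4 -4.5] twist 0.006
```

>>> {"method": "jog_arm", "body": {"offset": [[35, 0, 0]], "twist": [0], "fingers": [-1]}}

```text
clock: 48.9
eef_pos: [0.5577, -0.3985, 0.2281]
orientation: [-0.109, 1.576, 0.105]
ft_force: [0.6, -0.7, 0.8]
finger_gap: 0.0883
```

```bash
python3 hold.py 549.5 -404.5 27 7.4
```

```text
t 49.05 tcp [ 556.5 -397.6  222.1] psi 7.8 tilt 1.04 q [-0.79  0.83  1.14 -0.01  1.18 -2.49] F [-0.4  1.2  0. ] gap 88.6
grasp [ 554.  -396.7   74.8] lean out/ccw deg [-1.   -0.28] q235 3.1579
shift [47.8 -7.5 -4.7] twist 0.007
```

>>> {"method": "jog_arm", "body": {"offset": [[8, -8, -5]], "twist": [0.007], "fingers": [-1]}}

```text
clock: 49.15
eef_pos: [0.5535, -0.4059, 0.2174]
orientation: [-0.1, 1.582, 0.106]
ft_force: [0.6, -0.3, 0.6]
finger_gap: 0.0884
```

```bash
python3 hold.py 549.5 -404.5 27 7.4
```

```text
t 49.3 tcp [ 552.3 -406.9  215.1] psi 7.34 tilt 0.97 q [-0.8   0.85  1.14 -0.01  1.17 -2.5 ] F [-0.1 -0.2 -0.5] gap 87.8
grasp [ 549.9 -406.1   67.9] lean out/ccw deg [-0.92 -0.31] q235 3.1565
shift [40.9  1.4  0.4] twist -0.001
```

>>> {"method": "jog_arm", "body": {"offset": [[25, 0, 0]], "twist": [0], "fingers": [-1]}}

```text
clock: 49.4
eef_pos: [0.5526, -0.4077, 0.1941]
orientation: [-0.1, 1.579, 0.101]
ft_force: [-0.2, -0.7, -0.2]
finger_gap: 0.0882
```

```bash
python3 hold.py 549.5 -404.5 27 7.4;  python3 -c "
from h import *
f=grab_frame('side'); im=f['pixels'][:,:,::-1]
cv2.imwrite('pics/side12.png',cv2.resize(im[60:180,210:310],None,fx=5,fy=5,interpolation=cv2.INTER_CUBIC))
"
```

```text
t 49.55 tcp [ 551.7 -406.7  189.8] psi 7.33 tilt 1.07 q [-0.8   0.88  1.15 -0.01  1.13 -2.5 ] F [0.4 0.1 0. ] gap 87.9
grasp [ 549.1 -405.7   42.5] lean out/ccw deg [-1.03 -0.29] q235 3.1585
shift [15.5  1.   0.8] twist -0.001
```

View pics/side12.png

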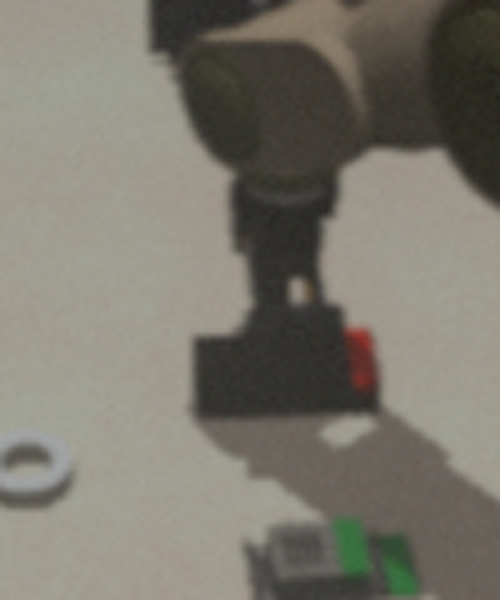

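>>> {"method": "jog_arm", "body": {"offset": [[14, 1, 1]], "twist": [0], "fingers": [-1]}}

```text
clock: 49.7
eef_pos: [0.5532, -0.4063, 0.1796]
orientation: [-0.099, 1.581, 0.102]
ft_force: [-0.2, -0.4, 0.7]
finger_gap: 0.0879
```

```bash
python3 hold.py 549.5 -404.5 27 7.4
```

```text
t 49.85 tcp [ 552.6 -405.4  176.2] psi 7.35 tilt 1.03 q [-0.8   0.89  1.16 -0.01  1.11 -2.5 ] F [ 0.3  0.3 -0. ] gap 88.2
grasp [ 550.1 -404.5   29. ] lean out/ccw deg [-0.99 -0.29] q235 3.1578
shift [ 2.   0.1 -0.5] twist -0.001
```

>>> {"method": "jog_arm", "body": {"offset": [[0, 0, 0], [0, 0, 0], [0, 0, 0], [0, 0, 0], [0, 0, 0]], "twist": [0, 0, 0, 0, 0], "fingers": [1, 1, 1, 1, 1]}}

```text
clock: 50.35
eef_pos: [0.5528, -0.4057, 0.1772]
orientation: [-0.096, 1.584, 0.106]
ft_force: [0.7, -0.1, -0.4]
finger_gap: 0.0657
```

>>> {"method": "jog_arm", "body": {"offset": [[0, 0, 0], [0, 0, 0], [0, 0, 0]], "twist": [0, 0, 0], "fingers": [1, 1, 1]}}

```text
clock: 50.65
eef_pos: [0.5528, -0.4056, 0.1772]
orientation: [-0.096, 1.584, 0.106]
ft_force: [0.4, -0.7, -1.9]
finger_gap: 0.0656
```

```bash
python3 hold.py 549.5 -404.5 27 7.4
```

```text
t 50.8 tcp [ 552.8 -405.6  177.1] psi 7.36 tilt 0.96 q [-0.8   0.89  1.16 -0.01  1.11 -2.5 ] F [ 1.2 -0.1 -0.8] gap 65.8
grasp [ 550.4 -404.9   29.9] lean out/ccw deg [-0.9  -0.31] q235 3.1562
shift [ 2.9  0.5 -0.8] twist -0.001
```

>>> {"method": "jog_arm", "body": {"offset": [[-15, 0, 0], [-30, 0, 0], [-40, 0, 0]], "twist": [0, 0, 0], "fingers": [1, 1, 1]}}

```text
clock: 51.1
eef_pos: [0.5532, -0.4052, 0.2586]
orientation: [-0.087, 1.594, 0.115]
ft_force: [0.5, -1.6, -3.4]
finger_gap: 0.0656
```

```bash
python3 hold.py 594 217.3 120 12; python3 -c "
from h import *
f=grab_frame('side'); im=f['pixels'][:,:,::-1]
cv2.imwrite('pics/side13.png',cv2.resize(im[60:180,210:310],None,fx=5,fy=5,interpolation=cv2.INTER_CUBIC))
"
```

```text
t 51.25 tcp [ 553.8 -405.7  261.8] psi 7.36 tilt 1.23 q [-0.8   0.8   1.1  -0.01  1.27 -2.5 ] F [-0.5  0.1 -5.2] gap 66.1
grasp [ 550.9 -404.4  114.5] lean out/ccw deg [-1.2  -0.26] q235 3.1615
shift [ -0.9 611.1 122.2] twist -0.081
```

View pics/side13.png

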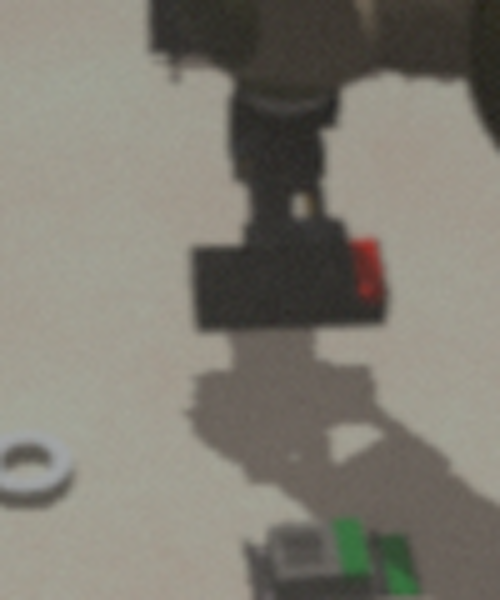

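>>> {"method": "jog_arm", "body": {"offset": [[0, 30, 5], [0, 43, 8], [0, 43, 8], [0, 43, 8], [0, 43, 8]], "twist": [-0.016, -0.016, -0.016, -0.016, -0.016], "fingers": [1, 1, 1, 1, 1]}}

```text
clock: 51.8
eef_pos: [0.5539, -0.1972, 0.2509]
orientation: [-0.14, 1.599, 0.18]
ft_force: [0.6, 0.9, -3.6]
finger_gap: 0.0659
```

```bash
python3 hold.py 594 217.3 120 12
```

```text
t 51.95 tcp [ 554.4 -196.6  251.2] psi 11.82 tilt 2.43 q [-0.54  0.61  1.47 -0.    1.1  -2.32] F [-0.5 -1.6 -4.5] gap 65.3
grasp [ 549.1 -193.4  104. ] lean out/ccw deg [-2.39  0.47] q235 3.184
shift [ -8.7 393.2 127.6] twist -0.003
```

>>> {"method": "jog_arm", "body": {"offset": [[0, 43, 8], [0, 43, 8], [0, 43, 8], [0, 43, 8], [0, 43, 8]], "twist": [0, 0, 0, 0, 0], "fingers": [1, 1, 1, 1, 1]}}

```text
clock: 52.45
eef_pos: [0.5497, 0.0205, 0.2499]
orientation: [-0.132, 1.607, 0.173]
ft_force: [0.8, 0.3, -4.4]
finger_gap: 0.0659
```

```bash
python3 hold.py 594 217.3 120 12
```

```text
t 52.6 tcp [549.7  21.2 249.9] psi 11.34 tilt 2.82 q [-0.18  0.54  1.59  0.02  1.05 -1.95] F [ 0.3 -0.8 -4.6] gap 65.8
grasp [543.3  24.4 102.8] lean out/ccw deg [-2.46  1.37] q235 3.1888
shift [-15.1 179.7  86.9] twist -0.012
```

>>> {"method": "jog_arm", "body": {"offset": [[-8, 40, 19], [-8, 43, 22], [-8, 43, 22], [-3, 43, 20]], "twist": [-0.004, -0.004, -0.004, 0], "fingers": [1, 1, 1, 1]}}

```text
clock: 53.0
eef_pos: [0.6024, 0.1973, 0.2755]
orientation: [-0.134, 1.613, 0.173]
ft_force: [0.7, -1.0, -4.1]
finger_gap: 0.0657
```

```bash
python3 hold.py 594 217.3 33 12
```

```text
t 53.15 tcp [601.7 198.1 274.3] psi 11.42 tilt 3.11 q [ 0.13  0.67  1.29  0.03  1.23 -1.65] F [-1.1 -1.5 -5. ] gap 65.5
grasp [594.3 201.  127.2] lean out/ccw deg [-2.4   1.98] q235 3.1893
shift [94.4 13.3  7.3] twist -0.01
```

>>> {"method": "jog_arm", "body": {"offset": [[40, 0, 0], [-40, 0, 0]], "twist": [0, 0], "fingers": [1, 1]}}

```text
clock: 53.35
eef_pos: [0.6017, 0.1942, 0.2636]
orientation: [-0.136, 1.631, 0.173]
ft_force: [-0.5, -0.2, -5.3]
finger_gap: 0.0659
```

```bash
python3 hold.py 594 217.3 33 12
```

```text
t 53.5 tcp [604.2 194.7 279.2] psi 11.2 tilt 2.4 q [ 0.12  0.67  1.28  0.03  1.22 -1.65] F [ 0.3  0.2 -4.4] gap 65.7
grasp [598.8 197.7 132. ] lean out/ccw deg [-1.62  1.77] q235 3.1753
shift [99.5 17.4  2.2] twist -0.014
```

>>> {"method": "jog_arm", "body": {"offset": [[40, 0, 0], [-40, 0, 0]], "twist": [0, 0], "fingers": [1, 1]}}

```text
clock: 53.7
eef_pos: [0.6035, 0.192, 0.2703]
orientation: [-0.133, 1.612, 0.17]
ft_force: [-0.1, -0.6, -4.9]
finger_gap: 0.0657
```

```bash
python3 hold.py 594 217.3 33 12
```

```text
t 53.85 tcp [605.7 192.7 285.2] psi 11.05 tilt 1.69 q [ 0.12  0.66  1.28  0.03  1.22 -1.65] F [ 0.3 -0.4 -3.7] gap 65.6
grasp [602.9 196.  138. ] lean out/ccw deg [-0.65  1.57] q235 3.1579
shift [105.6  19.9  -3.2] twist -0.017
```

>>> {"method": "jog_arm", "body": {"offset": [[15, 20, -3]], "twist": [-0.016], "fingers": [1]}}

```text
clock: 53.95
eef_pos: [0.5995, 0.2102, 0.2721]
orientation: [-0.143, 1.576, 0.181]
ft_force: [0.5, 0.4, -5.2]
finger_gap: 0.0658
```

```bash
python3 hold.py 594 217.3 33 12
```

```text
t 54.1 tcp [598.  212.3 269.5] psi 12.01 tilt 1.74 q [ 0.15  0.68  1.3   0.03  1.18 -1.64] F [-0.3 -0.3 -4.1] gap 65.9
grasp [595.  215.6 122.3] lean out/ccw deg [-0.69  1.6 ] q235 3.1588
shift [89.3 -0.4  0.8] twist 0.0
```

>>> {"method": "jog_arm", "body": {"offset": [[40, 0, 0]], "twist": [0], "fingers": [1]}}

```text
clock: 54.2
eef_pos: [0.5987, 0.2129, 0.2342]
orientation: [-0.145, 1.571, 0.184]
ft_force: [0.1, 0.5, -5.1]
finger_gap: 0.0658
```

```bash
python3 hold.py 594 217.3 33 12
```

```text
t 54.35 tcp [596.8 212.5 227.9] psi 11.98 tilt 1.89 q [ 0.15  0.72  1.33  0.03  1.11 -1.64] F [ 0.2  0.3 -4.1] gap 65.9
grasp [593.1 215.6  80.7] lean out/ccw deg [-0.95  1.64] q235 3.1634
shift [47.6  0.2  2.2] twist -0.0
```

>>> {"method": "jog_arm", "body": {"offset": [[20, 0, 0]], "twist": [0], "fingers": [1]}}

```text
clock: 54.45
eef_pos: [0.5976, 0.2127, 0.2117]
orientation: [-0.145, 1.58, 0.183]
ft_force: [0.8, 0.4, -3.6]
finger_gap: 0.0655
```

```bash
python3 hold.py 594 217.3 33 12
```

```text
t 54.6 tcp [596.5 212.6 208.6] psi 11.96 tilt 1.9 q [ 0.15  0.75  1.34  0.03  1.07 -1.64] F [-0.2  0.4 -5.2] gap 65.5
grasp [592.7 215.7  61.4] lean out/ccw deg [-0.97  1.64] q235 3.1637
shift [28.4  0.5  2.2] twist -0.001
```

>>> {"method": "jog_arm", "body": {"offset": [[15, 0, 2]], "twist": [0], "fingers": [1]}}

```text
clock: 54.7
eef_pos: [0.5991, 0.2133, 0.1967]
orientation: [-0.145, 1.582, 0.183]
ft_force: [-0.2, 0.5, -4.3]
finger_gap: 0.0658
```

```bash
python3 hold.py 594 217.3 33 12; python3 -c "
from h import *
f=grab_frame('side'); im=f['pixels'][:,:,::-1]
cv2.imwrite('pics/side14.png',cv2.resize(im[200:320,190:310],None,fx=5,fy=5,interpolation=cv2.INTER_CUBIC))
"
```

```text
t 54.85 tcp [598.1 213.2 193.3] psi 11.95 tilt 1.93 q [ 0.16  0.77  1.34  0.03  1.05 -1.64] F [-0.2  0.4 -4.8] gap 65.7
grasp [594.2 216.4  46.1] lean out/ccw deg [-1.01  1.65] q235 3.1645
shift [13.1  0.6  0.3] twist -0.001
```

>>> {"method": "jog_arm", "body": {"offset": [[6, 0, 0]], "twist": [0], "fingers": [1]}}

```text
clock: 55.0
eef_pos: [0.5984, 0.2135, 0.1888]
orientation: [-0.145, 1.585, 0.183]
ft_force: [-0.2, -0.4, -3.7]
finger_gap: 0.066
```

```bash
python3 hold.py 594 217.3 33 12
```

```text
t 55.15 tcp [597.9 213.4 187.5] psi 11.96 tilt 1.93 q [ 0.16  0.78  1.35  0.03  1.04 -1.64] F [-0.1  0.2 -4.6] gap 65.8
grasp [594.1 216.5  40.3] lean out/ccw deg [-1.    1.64] q235 3.1643
shift [7.3 0.6 0.2] twist -0.001
```

>>> {"method": "jog_arm", "body": {"offset": [[2, 0, 0]], "twist": [0], "fingers": [1]}}

```text
clock: 55.25
eef_pos: [0.598, 0.2135, 0.1858]
orientation: [-0.145, 1.588, 0.183]
ft_force: [0.9, 0.4, -3.8]
finger_gap: 0.066
```

```bash
python3 hold.py 594 217.3 33 12
```

```text
t 55.4 tcp [597.9 213.5 185.4] psi 11.96 tilt 1.93 q [ 0.16  0.78  1.35  0.03  1.03 -1.64] F [-0.3 -0.2 -3.8] gap 65.5
grasp [594.  216.6  38.2] lean out/ccw deg [-1.01  1.65] q235 3.1644
shift [5.2 0.6 0.3] twist -0.001
```

View pics/side14.png

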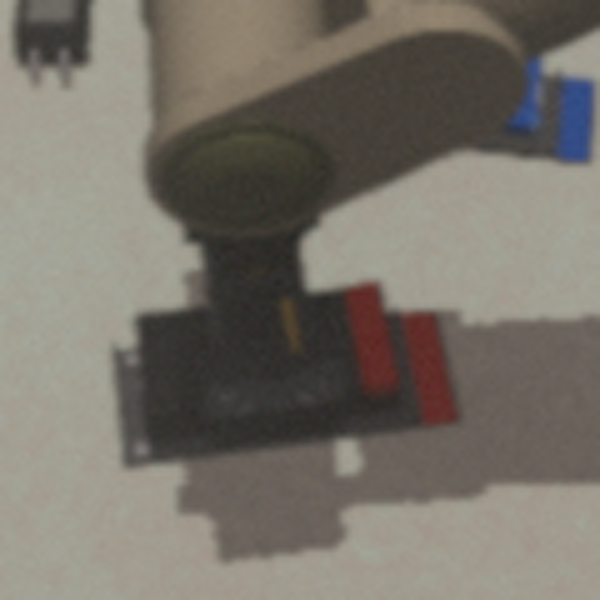

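>>> {"method": "jog_arm", "body": {"offset": [[2.5, 0, 0]], "twist": [0], "fingers": [1]}}

```text
clock: 55.5
eef_pos: [0.5979, 0.2136, 0.1832]
orientation: [-0.145, 1.588, 0.183]
ft_force: [-0.3, 0.4, -4.5]
finger_gap: 0.0658
```

```bash
python3 hold.py 594 217.3 33 12
```

```text
t 55.65 tcp [597.7 213.5 182.7] psi 11.96 tilt 1.94 q [ 0.16  0.79  1.35  0.03  1.03 -1.64] F [-0.7 -0.3 -4.6] gap 65.9
grasp [593.8 216.6  35.5] lean out/ccw deg [-1.03  1.65] q235 3.1648
shift [2.5 0.5 0.4] twist -0.001
```

>>> {"method": "jog_arm", "body": {"offset": [[1.5, 0, 0]], "twist": [0], "fingers": [1]}}

```text
clock: 55.75
eef_pos: [0.5978, 0.2136, 0.1814]
orientation: [-0.145, 1.588, 0.183]
ft_force: [-0.2, -0.2, -4.4]
finger_gap: 0.066
```

```bash
python3 hold.py 594 217.3 33 12
```

```text
t 55.9 tcp [597.7 213.6 181.2] psi 11.96 tilt 1.95 q [ 0.16  0.79  1.35  0.03  1.02 -1.64] F [-0.4  0.4 -5. ] gap 66.0
grasp [593.7 216.7  33.9] lean out/ccw deg [-1.03  1.65] q235 3.1649
shift [1.  0.5 0.4] twist -0.001
```

>>> {"method": "jog_arm", "body": {"offset": [[1, 0, 0]], "twist": [0], "fingers": [1]}}

```text
clock: 56.0
eef_pos: [0.5977, 0.2136, 0.1806]
orientation: [-0.146, 1.589, 0.183]
ft_force: [-5.3, -0.8, 7.7]
finger_gap: 0.0653
```

```bash
python3 hold.py 594 217.3 33 12
```

```text
t 56.15 tcp [597.7 213.6 180.7] psi 11.96 tilt 1.93 q [ 0.16  0.79  1.35  0.03  1.02 -1.64] F [-3.   0.   2.3] gap 66.0
grasp [593.8 216.7  33.5] lean out/ccw deg [-1.01  1.64] q235 3.1645
shift [0.5 0.5 0.3] twist -0.001
```

>>> {"method": "jog_arm", "body": {"offset": [[0.8, 0, 0]], "twist": [0], "fingers": [1]}}

```text
clock: 56.25
eef_pos: [0.5977, 0.2137, 0.1806]
orientation: [-0.146, 1.588, 0.183]
ft_force: [-7.0, -1.1, 7.6]
finger_gap: 0.0658
```

>>> {"method": "jog_arm", "body": {"offset": [[0, 0, 0], [0, 0, 0], [0, 0, 0], [0, 0, 0], [0, 0, 0]], "twist": [0, 0, 0, 0, 0], "fingers": [-0.5, -0.6, -1, -1, -1]}}

```text
clock: 56.75
eef_pos: [0.5982, 0.2137, 0.1812]
orientation: [-0.145, 1.585, 0.183]
ft_force: [0.5, -0.8, -0.2]
finger_gap: 0.0879
```

```bash
python3 hold.py 594 217.3 33 12
```

```text
t 56.9 tcp [598.2 213.7 181.2] psi 11.96 tilt 1.81 q [ 0.16  0.79  1.35  0.03  1.02 -1.64] F [ 0.3  0.1 -0.3] gap 88.2
grasp [594.8 216.9  34. ] lean out/ccw deg [-0.83  1.61] q235 3.1613
shift [ 1.   0.5 -0.7] twist -0.001
```

>>> {"method": "jog_arm", "body": {"offset": [[-40, 0, 0]], "twist": [0], "fingers": [-1]}}

```text
clock: 57.0
eef_pos: [0.598, 0.2126, 0.2169]
orientation: [-0.146, 1.595, 0.183]
ft_force: [0.6, 0.2, 0.1]
finger_gap: 0.0883
```

```bash
python3 hold.py 594 217.3 33 12
```

```text
t 57.15 tcp [599.7 212.9 223.5] psi 11.96 tilt 1.66 q [ 0.15  0.73  1.33  0.03  1.1  -1.64] F [ 0.6 -0.1  0.6] gap 87.9
grasp [596.9 216.2  76.2] lean out/ccw deg [-0.57  1.56] q235 3.1566
shift [43.3  0.6 -2.1] twist -0.001
```

>>> {"method": "jog_arm", "body": {"offset": [[-50, 0, 0], [-50, 0, 0]], "twist": [0, 0], "fingers": [-1, -1]}}

```text
clock: 57.35
eef_pos: [0.6006, 0.2105, 0.3153]
orientation: [-0.146, 1.596, 0.183]
ft_force: [0.9, 0.1, 1.0]
finger_gap: 0.0882
```

```bash
python3 hold.py 490 200 170 7
```

```text
t 57.5 tcp [601.  210.6 317.3] psi 11.95 tilt 1.94 q [ 0.15  0.63  1.24  0.03  1.29 -1.64] F [ 0.2  0.  -1.5] gap 88.3
grasp [597.2 213.7 170.1] lean out/ccw deg [-1.02  1.65] q235 3.1646
shift [   2.6    8.7 -107.7] twist 0.086
```

>>> {"method": "jog_arm", "body": {"offset": [[-10, -45, -20], [-10, -45, -20], [-10, -45, -20], [-10, -45, -20], [-10, -45, -20]], "twist": [0, 0, 0, 0, 0], "fingers": [-1, -1, -1, -1, -1]}}

```text
clock: 58.0
eef_pos: [0.5498, -0.0299, 0.3525]
orientation: [-0.15, 1.604, 0.194]
ft_force: [1.3, -0.8, -0.2]
finger_gap: 0.0882
```

>>> {"method": "jog_arm", "body": {"offset": [[0, -45, -10], [0, -45, -10], [0, -45, -10], [0, -45, -10], [0, -45, -10]], "twist": [0, 0, 0, 0, 0], "fingers": [-1, -1, -1, -1, -1]}}

```text
clock: 58.5
eef_pos: [0.5462, -0.2695, 0.3378]
orientation: [-0.143, 1.614, 0.2]
ft_force: [0.6, 0.4, -0.7]
finger_gap: 0.0882
```

```bash
python3 hold.py 550 -405 150 7; python3 look.py 15; python3 -c "
import cv2,numpy as np
im=np.load('pics/top15.npz')['rgb'][:,:,::-1]; cv2.imwrite('pics/top15b.png',cv2.resize(im[130:290,90:410],None,fx=2.5,fy=2.5,interpolation=cv2.INTER_CUBIC))"
```

```text
t 58.65 tcp [ 546.  -269.9  337.2] psi 12.31 tilt 3.6 q [-0.65  0.56  1.3  -0.01  1.34 -2.43] F [ 0.4 -0.1  0.4] gap 87.8
grasp [ 537.9 -265.3  190.1] lean out/ccw deg [-3.59  0.2 ] q235 3.2039
shift [  35.1 -140.6  -16.1] twist 0.093
top toplayer z 0.0046 281 [ 0.508  -0.4326  0.0011] [ 566.4 -398.9] [305.7  99.1] 35.6 pca 40.2
top SEATED green 307 [ 515.2 -204. ] [ 0.5181 -0.2002  0.0274] [67.7 52.9] 6.8 pca -14.2 target 518.8 -203.5 10.5 tape [ 491.8 -204.8   28.1]
top SEATED blue 545 [480.1   5.2] [0.4796 0.0052 0.0284] [58.9 91.6] -5.0 pca -5.4 target 482.8 5.1 -4.8 tape [445.3   8.1  29.1]
top SEATED yellow 777 [457.5 401. ] [0.4572 0.4004 0.0312] [117.5  63.7] 6.6 pca 5.7 target 461 402 6.6 tape [411.5 395.6  31.8]
top SEATED red 922 [588.8 215.8] [0.5882 0.2154 0.0332] [141.2  67.3] 12.1 pca 11.9 target 594 217.3 12 tape [532.7 203.4  33.6]
side toplayer z 0.0039 1471 [ 5.623e-01 -3.818e-01  3.000e-04] [ 560. -390.] [240.  199.7] 0.0 pca -1.9
side SEATED green 229 [ 520.1 -203. ] [ 0.52   -0.2     0.0262] [67.8 62.2] 8.2 pca 9.8 target 518.8 -203.5 10.5 tape [ 498.3 -219.5   26.8]
side SEATED blue 457 [484.    6.9] [0.4842 0.0098 0.0273] [63.2 92.1] -5.3 pca -5.1 target 482.8 5.1 -4.8 tape [448.3  12.9  27.7]
side SEATED yellow 1205 [462.7 404.7] [0.4631 0.4055 0.0306] [119.5  64.9] 6.9 pca 6.4 target 461 402 6.6 tape [414.8 399.8  31. ]
side SEATED red 1092 [594.3 218. ] [0.5937 0.2202 0.0325] [140.1  71.5] 12.0 pca 11.5 target 594 217.3 12 tape [535.6 207.8  32.9]
```

View pics/top15b.png

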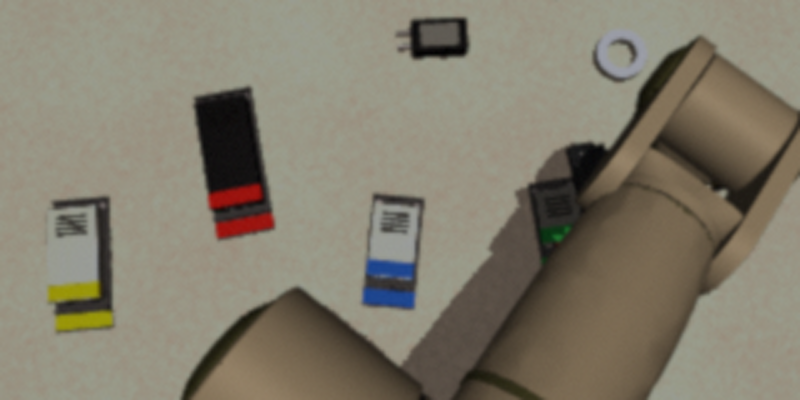

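```bash
python3 -c "
from rig import *
s=sense(); print(s['clock'],s['qvel'].round(3)); print(finish_job())"
```

```text
58.75 [ 0.025 -0.019  0.     0.001  0.004  0.002]
the job is handed in; nothing more can be done
None
```

I took all four boxes off the stack from the top down and set each into the cradle of its own tape colour. I handed the job in at about 59 s of the 128 s allowed, and no verdict was reported.

**Placement:** In the last camera check, each box lay flat with its taped end towards the cradle's tape. All were within about 4 mm lengthwise and 3 mm sideways of the seat middle, and within about 3° of straight.

| Box | Cradle | Offset along x (top camera) | Offset along x (side camera) |
|---|---|---|---|
| Extractor | green | about −2 mm | not checked, too little of the cradle tape seen |
| Converter | blue | about −1 mm | about 0 mm |
| Isolator | yellow | about −2 mm | about 0 mm |
| Injector | red | about −4 mm | about −1 mm |

**Disagreements:** The two cameras differ by about 3–5 mm, so I averaged them for the targets. The green box was partly hidden by the arm in the final top picture. Earlier clear views put it about 2 mm short lengthwise and 2–3 mm to one side.

**Handling:** Each box touched its plate at low force, with no reading above about 28 N, before I let go, and none fell. The tool drifted up to about 4.6° off vertical on the first transfer. I brought that lean back down, and the boxes settled flat.

**Bystanders and gripper:** In the top pictures the adapter and tape roll looked unmoved. I did not measure their positions again at the end. The gripper was open and about 19 cm above the bench, touching nothing, when I handed in.

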